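# Close up the hat-maker's bench: hang the drying frame, put the tools in the drawer

## Robot

A 7-joint arm with a two-finger parallel gripper is mounted at the origin on the work surface. World frame = base frame: x ahead of the robot, y to its left, z up, the work surface at z = 0. Lengths are in m, angles in rad, forces in N, time in s.
With the tool pointing down it reaches from about 0.4 to 0.85 m from the base axis. Payload 10.4 kg.
Tool frame: the origin (TCP) lies at the very end of the fingers, on their centre line; the grasp point (between the pads) lies r.hold_point_z behind it (r.hold_point_z is the distance from the TCP to the grasp point, in m); z points along the fingers, y is the direction in which the jaws open and shut (so a half turn about z gives the same grasp; the last joint's range is limited). The gripper opens to 87 mm and grips with 3 to 60 N. Pads are 19 mm wide; open, the fingers measure 117 mm over their backs; the gripper's body (75 mm by 190 mm) begins 51 mm behind the grasp point.
Start: joints at [-1.366, 0.332, -0.065, 1.46, 0.022, 1.35, -0.088], TCP at [0.141, 0.609, 0.223] pointing down, gripper open.
Joint ranges: [-2.6, 2.6], [-0.5, 2.12], [-1.47, 1.34], [0.16, 2.42], [-1.27, 4.41], [0.06, 2.06], [-2.6, 2.6]. Speed limits (rad/s): [2.22, 2.22, 2.79, 2.79, 3.14, 3.14, 3.14].

## Interface

Orientations are given as a unit quaternion [x, y, z, w].
In Python, from bench import r gives the robot as it stands.
- The arm moves only by the tool send_rows, never from a script. Its argument "commands" is a list of rows, each a list of 7 numbers: the shift along the world's x, y, z normalised to -1 to 1, where 1 is 0.03 m, then the turn, a rotation vector about the world's x, y, z normalised to -1 to 1, where 1 is 5 degrees, then the gripper command: -1 is fully open, 1 is shut, values between are in proportion. In form: [[tx, ty, tz, ax, ay, az, jaw], ...]. A call has 1 to 10 rows; each row shifts and turns the pose as measured when the row begins; what a row does not reach is not made up. A row lasts 1/12 s, in which the tool goes at most 41.7 mm and 7.16 degrees, less where a joint would pass 70% of its speed; a pose out of reach is approached as far as the arm can. A call with a number of a shift or a turn outside -1 to 1 is refused whole. A call with a gripper value outside its range is refused whole. The fingers move at their own pace and stop on an object; "grip_force" is the grip in N (left out, the last holds). Time passes only in rows, so rows that do not move let the fingers close. It gives the time, the measured TCP pose, the force and the opening at its end, in the units of the state.
- r.read_state(): the state, without advancing time (a new reading comes with each control period).
- r.camera(name): name is "scene" or "side" or "wrist"; returns the picture (420x560x3 uint8, blue, green, red); there is no depth.
- r.calibration(name): a dict with "K" (3x3 intrinsics, pixels), "R" (3x3) and "t" (3): a world point X has camera coordinates R X + t; the wrist camera has in their place "mount" (4x4, takes a point from camera to tool coordinates, whose origin is the TCP and whose axes are the flange's). Camera axes: x right, y down, z forward; pixel columns grow to the right and rows downward; lengths in m; the calibration is good to about 2 mm. A picture is of the moment at which its call begins: read the wrist's pose just before it. calibration takes no time and is no camera call.
- r.close_job(): hands the job in, once; it reports no verdict.
The state is a dict: "time": time; "joint_positions": joint angles; "joint_vel": joint speeds; "joint_torque": joint torques, N m; "ee_pos": TCP position; "eef_rot": TCP orientation; "ft_force": force on the tool from outside, world axes, zero at the start; "torque": the same for the moment, N m; "width": finger opening in m.
Only numpy, scipy, OpenCV 4.12 (cv2) and the standard library are available. Lean on these libraries where they do the work, as an engineer would, in place of code of your own. Each camera call takes 0.05 s, during which the arm holds its last target.

## Task

Close up the hat-maker's bench. First take the wooden drying frame that stands in front of the drawer unit and hang it by its top bar on the stand's two hooks, lowering it until both hooks carry it before you let go. Then pull the drawer well open, put every tool that is lying out on the bench (hat brush, chalk tin, creasing tool: whichever are there) flat in the drawer, and push it fully shut; leave the hat block, the thread cone and the pot alone.

Things in the scene. Friction and masses are not known exactly. Their poses are not given: they have to be found in the camera images.
- frame: Pale wooden drying frame, upright, 220 wide (y) x 150 mm high, 0.24 to 0.42 kg. Top bar 14 mm thick (x), z 132 to 150 mm; thin brass rods under it at y +-35 mm; stiles 14 mm wide at y +-100 mm; bottom bar's top at z 32 mm; two cross feet 64 mm long in x. Origin: centre of the feet's underside, z up. Same both ways round. Stands before the drawer unit, in the drawer's way.
- frame_bar (a point): Middle of the underside of the frame's top bar (132 mm above its feet); axes as the frame. The bar's underside is what rests on the hooks.
- seat_mid (a point): Midway between the stand's two hook seats, 209 mm above the bench: height of the bar's underside once seated; seats flat for 30 mm in x. Stand axes: x from the robot's side to the posts, y from right to left hook, z up. Posts 60 mm behind (+x), to 235 mm above the bench; hook tips rise 32 mm above the seats 32 mm in front (-x). Bring a bar in from the front over the tips, then lower.
- hook_left: Left upturned brass hook of the stand, 8 mm round bar; origin at its seat, 70 mm to +y of seat_mid; axes of the stand. It passes through the frame's opening between top bar and bottom bar.
- hook_right: Right upturned brass hook, as the left, 70 mm to -y of seat_mid.
- unit: Fixed low wooden drawer unit on the bench, 240 deep (x) x 320 wide (y) x 109 mm high, one drawer in its -x face, which looks to the robot. Origin: centre of its underside. The edge of its top board lies 105 mm in front (-x) of the origin.
- unit_drawer0 (a joint): Opening of the drawer in m: 0 shut, 0.165 fully open; it slides along the unit's -x, stays where it is left, needs about 1 to 2 N.
- unit_drawer0_handle (a point): Middle of the drawer's brass bar handle: round bar 11 mm thick, 120 mm long along the unit's y, its axis 45 mm in front of the drawer's face and 25 mm below the unit's top (84 mm above the bench). Moves with the drawer; axes as the unit.
- drawer_floor (a point): Centre of the drawer's inner floor, 22 mm above the bench; moves with the drawer; axes as the unit. Inside it is 195 mm deep (x) and 278 mm wide (y); the side walls rise 65 mm above this floor and the front panel to 75 mm. Fully open, the 160 mm nearest the front are uncovered. Things up to 60 mm high pass under the top board.
- brush: Hat brush, 120 x 34 x 36 mm: brown wooden back 16 mm thick on top (34 mm wide) over a dark bristle block 112 x 28 x 20 mm. Lies flat; origin: centre of its underside; x along its length, z up. 0.07 to 0.17 kg. May be absent (None).
- tin: Shut green chalk tin with a yellow patch on its lid, 83 x 42 x 32 mm (lid does not come off). Lies flat; origin: centre of its underside; x along its length, z up. 0.07 to 0.17 kg. May be absent (None).
- creaser: Creasing tool, 120 mm long: dark square wooden handle 84 x 26 x 26 mm whose centre lies 18 mm from the origin on the -x side, and a brass blade 38 x 14 x 10 mm at the +x end. Lies flat; origin: centre of its underside; x along its length, z up. 0.07 to 0.17 kg. May be absent (None).
- hat_block: Wooden crown form, 164 mm across, 124 mm high, standing on the bench to the right; origin: centre of its underside. To be left alone.
- thread_cone: Red thread cone, 64 mm across at the foot, 100 mm high, standing on the drawer unit; origin: centre of its underside. To be left alone.
- pot: Blue ceramic pot, 76 mm across, 95 mm high, on the bench to the left; origin: centre of its underside. To be left alone.
Not all that is in view belongs to the job. What is shaped like the brush but pink or turquoise is not meant.

How it is judged:
On the way, in this order (a step that is already met when the one before it is completed fails the run):
1. the frame's top bar rests in both hooks while still held (x of frame_bar in the frame of seat_mid between -0.02 and 0.02 m and y of frame_bar in the frame of seat_mid between -0.028 and 0.028 m and z of frame_bar in the frame of seat_mid between -0.008 and 0.008 m and angle between the y axis of frame and the y axis of seat_mid, either way round below 0.12 rad and angle between frame's own z axis and vertical below 0.2 rad and contact force between frame and hook_left above 0.1 N and contact force between frame and hook_right above 0.1 N and contact force between the fingers and frame above 0.3 N), for 0.2 s.
2. the frame is let go and hangs on both hooks (x of frame_bar in the frame of seat_mid between -0.02 and 0.02 m and y of frame_bar in the frame of seat_mid between -0.028 and 0.028 m and z of frame_bar in the frame of seat_mid between -0.008 and 0.008 m and angle between the y axis of frame and the y axis of seat_mid, either way round below 0.12 rad and angle between frame's own z axis and vertical below 0.2 rad and contact force between frame and hook_left above 0.1 N and contact force between frame and hook_right above 0.1 N and contact force between the fingers and frame below 0.05 N), for 0.3 s.
3. the drawer is pulled well open (more than 90 mm) (value of joint unit_drawer0 above 0.09 m), for 0.2 s.
4. every tool present lies in the open drawer, let go (value of joint unit_drawer0 above 0.05 m and x of brush in the frame of drawer_floor between -0.1 and 0.1 m and y of brush in the frame of drawer_floor between -0.14 and 0.14 m and z of brush in the frame of drawer_floor between -0.01 and 0.035 m and x of tin in the frame of drawer_floor between -0.1 and 0.1 m and y of tin in the frame of drawer_floor between -0.14 and 0.14 m and z of tin in the frame of drawer_floor between -0.01 and 0.035 m and x of creaser in the frame of drawer_floor between -0.1 and 0.1 m and y of creaser in the frame of drawer_floor between -0.14 and 0.14 m and z of creaser in the frame of drawer_floor between -0.01 and 0.035 m and contact force between the fingers and brush below 0.05 N and contact force between the fingers and tin below 0.05 N and contact force between the fingers and creaser below 0.05 N), for 0.3 s.
At the end, for the whole second after the job is handed in: The frame hangs at rest, loading both hooks (bar within 20 mm in x, 28 mm in y, 8 mm in z of mid-seat, square within 0.12 rad, upright within 0.2 rad); every tool present lies in the drawer (at most 35 mm above its floor); the drawer is shut to within 10 mm (x of frame_bar in the frame of seat_mid between -0.02 and 0.02 m and y of frame_bar in the frame of seat_mid between -0.028 and 0.028 m and z of frame_bar in the frame of seat_mid between -0.008 and 0.008 m and angle between the y axis of frame and the y axis of seat_mid, either way round below 0.12 rad and angle between frame's own z axis and vertical below 0.2 rad and contact force between frame and hook_left above 0.1 N and contact force between frame and hook_right above 0.1 N and value of joint unit_drawer0 below 0.01 m and x of brush in the frame of drawer_floor between -0.1 and 0.1 m and y of brush in the frame of drawer_floor between -0.14 and 0.14 m and z of brush in the frame of drawer_floor between -0.01 and 0.035 m and x of tin in the frame of drawer_floor between -0.1 and 0.1 m and y of tin in the frame of drawer_floor between -0.14 and 0.14 m and z of tin in the frame of drawer_floor between -0.01 and 0.035 m and x of creaser in the frame of drawer_floor between -0.1 and 0.1 m and y of creaser in the frame of drawer_floor between -0.14 and 0.14 m and z of creaser in the frame of drawer_floor between -0.01 and 0.035 m and linear speed of frame below 0.03 m/s); the robot touches nothing.
It fails at once if the hat block is moved more than 30 mm (distance of hat_block from where it was at the start of the episode above 0.03 m).
It fails at once if the thread cone is moved more than 30 mm (distance of thread_cone from where it was at the start of the episode above 0.03 m).
It fails at once if the pot is moved more than 30 mm (distance of pot from where it was at the start of the episode above 0.03 m).
It fails at once if the drying frame is knocked over or dropped (angle between frame's own z axis and vertical above 0.8 rad).
Of brush, tin, creaser only 2 to 3 are there at a start; the rules pass over those that are not, and their reading is None.
At some moment in a run one of brush, tin, creaser may be knocked a few centimetres aside while the robot is not near it.
It also fails if it takes over 208 s, if anything falls off the work surface, if the arm or the gripper's body presses on something with over 40 N, if the wrist force passes 120 N, or if a joint passes its speed limit or range.

## Working session

There is one attempt and no reset: what is moved stays moved. The work goes in short steps, Python scripts to look and compute and a tool call to move; the robot and the scene stay as the last step left them, time stands still between calls to the robot, and variables do not carry over. Pictures are saved under pics/ and viewed, and the job is handed in when it is done.

Besides the shell and the picture viewer there is one more tool, called after "Call:" as name([rows], argument=value, ...), one row to a line, values as JSON. send_rows: Moves the arm, as the interface text tells. Scaled input: -1 to 1 covers 0.03 m each way for a shift and 5 degrees each way for a turn. Its arguments: {"type":"object","properties":{"commands":{"type":"array"},"grip_force":{"type":"number"}},"required":["commands"]}

```bash
ls; mkdir -p pics
python3 - <<'E'
from bench import r
import cv2
s=r.read_state();print(s);print(r.hold_point_z)
for n in ["scene","side","wrist"]:
    cv2.imwrite(f"pics/{n}0.png",r.camera(n));print(n,r.calibration(n))
E
```

```text
pics
{'time': 0.0, 'joint_positions': array([-1.36560112,  0.33285956, -0.06468533,  1.46094031,  0.02160241,
        1.349863  , -0.08852907]), 'joint_vel': array([-7.88053850e-04, -7.84689344e-04, -1.71687981e-03, -9.89871799e-04,
        5.60793793e-05,  1.18576098e-03, -2.38343489e-03]), 'joint_torque': array([-6.02379550e-04, -6.23260760e+01,  2.42727762e-02, -3.89887583e+01,
       -6.15022634e-02,  4.01911314e-02,  1.45331410e-04]), 'ee_pos': array([0.14107355, 0.60848635, 0.22176205]), 'eef_rot': array([ 1.13662126e-01,  9.93519224e-01, -6.86021127e-04, -4.33476159e-05]), 'ft_force': array([0.21853972, 0.17982923, 0.62569121]), 'torque': array([-0.04005649, -0.04958941,  0.03463988]), 'width': 0.08744977634389371}
0.0187
scene {'K': array([[406.35341585,   0.        , 280.04586008],
       [  0.        , 406.35341585, 204.31205784],
       [  0.        ,   0.        ,   1.        ]]), 'R': array([[ 0.3259609 ,  0.94537009,  0.00498892],
       [ 0.64092446, -0.21710351, -0.73626211],
       [-0.69495706,  0.24319018, -0.67667807]]), 't': array([-0.18907125, -0.22694239,  1.79
[... 197 characters left out ...]
418,  0.30445567,  0.00210477],
       [ 0.24123941,  0.75892633, -0.60484243],
       [-0.18574508, -0.57561929, -0.79634239]]), 't': array([ 0.52952218, -0.05471312,  1.37977646])}
wrist {'K': array([[347.5585332 ,   0.        , 276.12802559],
       [  0.        , 347.5585332 , 208.92962859],
       [  0.        ,   0.        ,   1.        ]]), 'mount': array([[-8.22725619e-04, -9.62131715e-01, -2.72583724e-01,
         7.38737589e-02],
       [ 9.99999445e-01, -9.70835645e-04,  4.08485874e-04,
        -3.98500810e-05],
       [-6.57651210e-04, -2.72583237e-01,  9.62131980e-01,
        -1.63442963e-01],
       [ 0.00000000e+00,  0.00000000e+00,  0.00000000e+00,
         1.00000000e+00]])}
```

View pics/scene0.png

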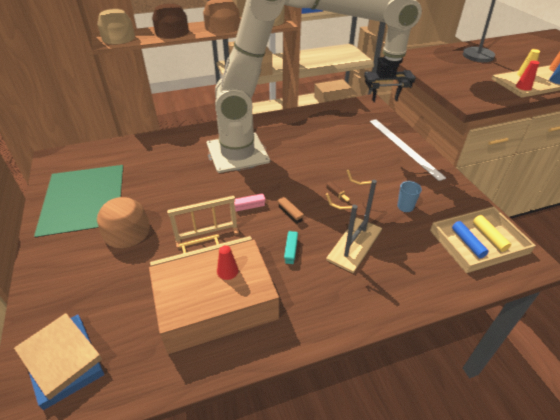

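View pics/side0.png

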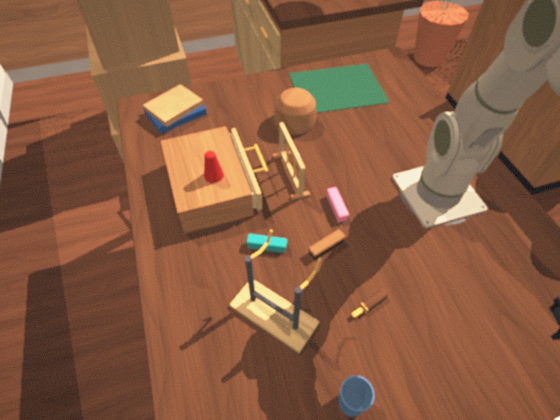

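View pics/wrist0.png

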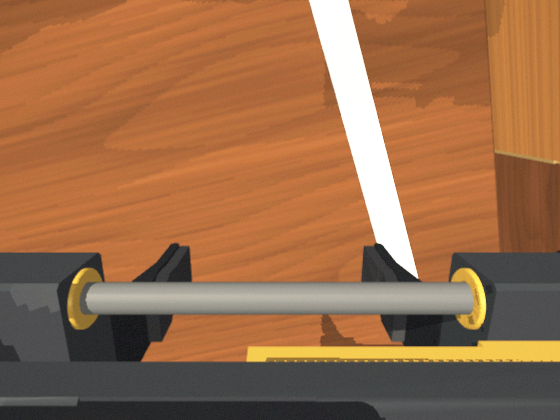

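Run:
```python
import cv2
a=cv2.imread("pics/scene0.png");b=cv2.imread("pics/side0.png")
def crop(im,x,y,w,h,f,n):
    c=cv2.resize(im[y:y+h,x:x+w],None,fx=f,fy=f,interpolation=cv2.INTER_CUBIC)
    for i in range(0,w,20):
        cv2.putText(c,str(x+i),(i*f,10),0,0.35,(255,255,255),1);cv2.line(c,(i*f,12),(i*f,18),(255,255,255),1)
    for i in range(0,h,20):
        cv2.putText(c,str(y+i),(0,i*f+4),0,0.35,(255,255,255),1);cv2.line(c,(24,i*f),(30,i*f),(255,255,255),1)
    cv2.imwrite(n,c)
crop(a,140,180,160,120,5,"pics/a1.png")
crop(a,270,160,160,120,5,"pics/a2.png")
crop(b,230,110,130,110,5,"pics/b1.png")
crop(b,220,220,180,140,4,"pics/b2.png")
```

```text
(no output)
```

View pics/a1.png

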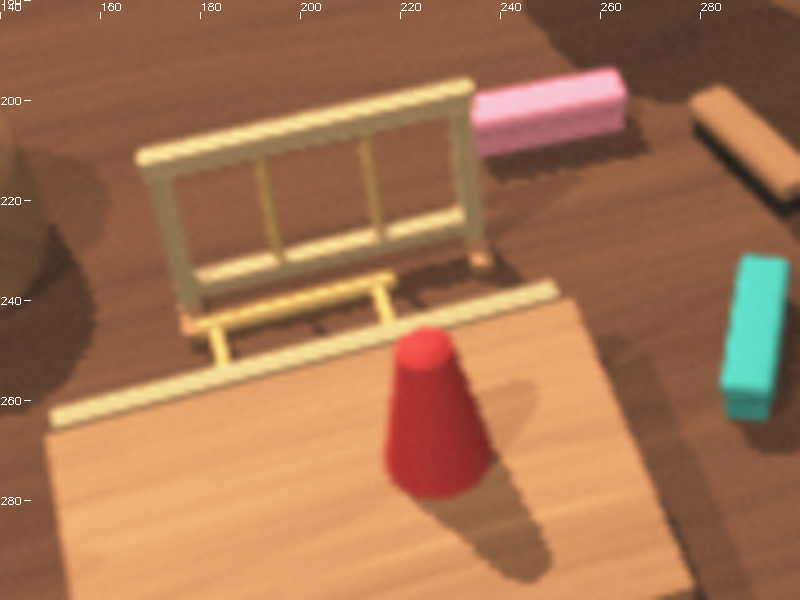

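View pics/a2.png

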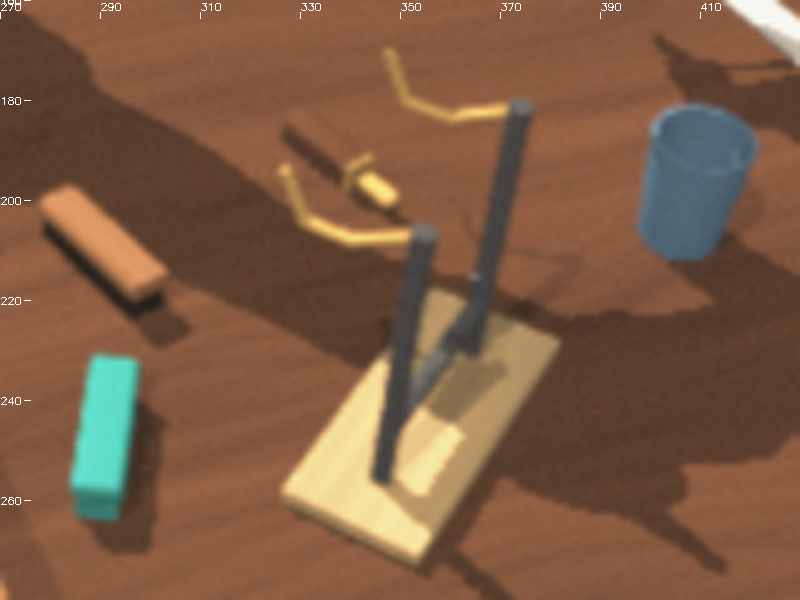

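View pics/b1.png

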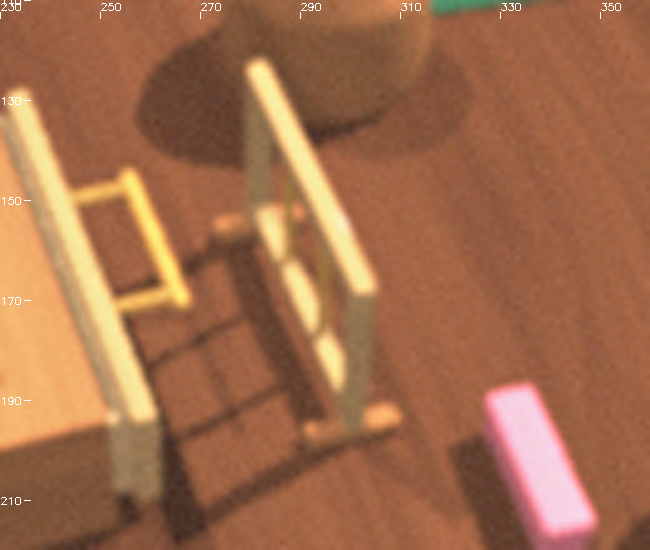

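View pics/b2.png

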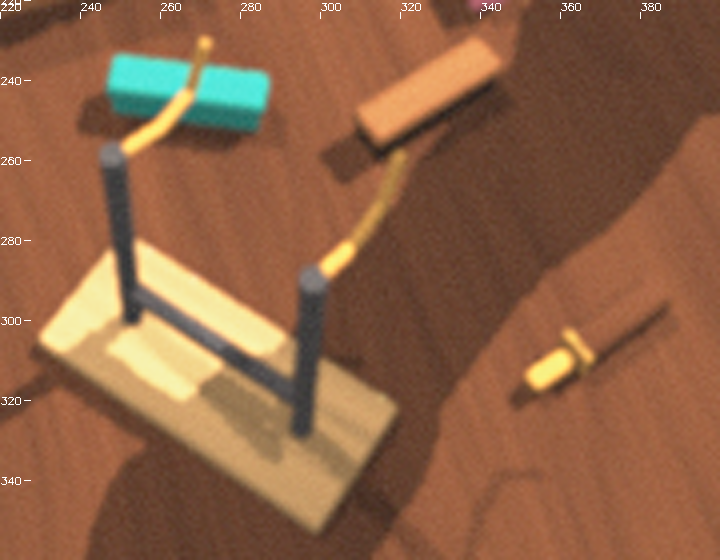

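```bash
cat > h.py <<'E'
import numpy as np
from bench import r
C={n:r.calibration(n) for n in("scene","side")}
def ray(n,u,v):
    c=C[n];R=c["R"];o=-R.T@c["t"];d=R.T@np.linalg.inv(c["K"])@np.array([u,v,1.]);return o,d/np.linalg.norm(d)
def plane(n,p,z):
    o,d=ray(n,*p);return o+d*(z-o[2])/d[2]
def tri(p,q):
    o1,d1=ray("scene",*p);o2,d2=ray("side",*q)
    A=np.stack([d1,-d2],1);s=np.linalg.lstsq(A,o2-o1,rcond=None)[0]
    a=o1+d1*s[0];b=o2+d2*s[1];return (a+b)/2,np.linalg.norm(a-b)
def proj(n,X):
    c=C[n];p=c["K"]@(c["R"]@np.asarray(X)+c["t"]);return p[:2]/p[2]
E
python3 - <<'E'
from h import *
np.set_printoptions(precision=4,suppress=True)
T={"bar far":((168,211.5),(281,122.5)),"bar near":((233.5,197.5),(302.5,166)),
"postA":((354,206),(245,258)),"postB":((373,181),(297,288)),
"tipA":((326,193.5),(269,231)),"tipB":((347,170),(319,258)),
"handle far":((180,245),(255,145)),"handle near":((217.5,236),(266,169.5)),
"brush1":((281,197),(339,232)),"brush2":((301,216),(312,250)),
"creas blade":((348,201),(352,316)),"creas h":((326,185),(386,296)),
"panel far":((150,262),(232,128.5)),"panel near":((251,237),(259,194))}
for k,(p,q) in T.items():
    print(k,*tri(p,q))
for n,i in(("scene",0),("side",1)):
    print(n)
    for k,z in [("bar far",.15),("bar near",.15),("postA",.235),("postB",.235),("tipA",.241),("tipB",.241),("handle far",.088),("handle near",.088),("brush1",.036),("brush2",.036),("creas blade",.012),("creas h",.026),("panel far",.102),("panel near",.102)]:
        print(k,plane(n,T[k][i],z))
E
```

```text
bar far [ 0.4479 -0.3339  0.1486] 0.0006397984897488315
bar near [ 0.4485 -0.1202  0.1504] 0.003882958940285689
postA [0.702  0.1876 0.2385] 0.005172011539149743
postB [0.6128 0.2973 0.2366] 0.0012028458615673564
tipA [0.6265 0.1319 0.2395] 0.0064562694858065605
tipB [0.5396 0.2421 0.2401] 0.001404176723360297
handle far [ 0.5451 -0.3204  0.0862] 0.0016524977046817617
handle near [ 0.5419 -0.2007  0.0843] 0.0006663086157232777
brush1 [0.3918 0.0712 0.0447] 0.007811495964988907
brush2 [0.4946 0.1065 0.0367] 0.004950717501018454
creas blade [0.4541 0.3176 0.0099] 0.0013542432237162586
creas h [ 0.3307  0.285  -0.0034] 0.009382970232832657
panel far [ 0.6005 -0.4134  0.0999] 0.007633699050344708
panel near [ 0.5925 -0.1015  0.0951] 0.0026090321151153186
scene
bar far [ 0.4491 -0.334   0.15  ]
bar near [ 0.4506 -0.1195  0.15  ]
postA [0.6958 0.189  0.235 ]
postB [0.6104 0.2983 0.235 ]
tipA [0.6241 0.1303 0.241 ]
tipB [0.5398 0.2414 0.241 ]
handle far [ 0.5457 -0.3207  0.088 ]
handle near [ 0.5458 -0.201   0.088 ]
brush1 [0.3775 0.0734 0.036 ]
brush2 [0.4969 0.1075 0.036 ]
creas blade [0.4553 0.3161 0.012 ]
creas h [0.3565 0.2673 0.026 ]
panel far [ 0.5979 -0.4151  0.102 ]
panel near [ 0.5972 -0.1035  0.102 ]
side
bar far [ 0.4487 -0.3319  0.15  ]
bar near [ 0.4467 -0.1225  0.15  ]
postA [0.7037 0.1875 0.235 ]
postB [0.613  0.2969 0.235 ]
tipA [0.6293 0.1355 0.241 ]
tipB [0.5405 0.2431 0.241 ]
handle far [ 0.5461 -0.3177  0.088 ]
handle near [ 0.5425 -0.1978  0.088 ]
brush1 [0.392  0.0693 0.036 ]
brush2 [0.4923 0.1042 0.036 ]
creas blade [0.4553 0.3187 0.012 ]
creas h [0.347  0.2989 0.026 ]
panel far [ 0.6037 -0.4065  0.102 ]
panel near [ 0.5948 -0.0948  0.102 ]
```

Call:
send_rows([
  [0.58, -0.9, 0, 0, 0, -1, -1],
  [0.58, -0.9, 0, 0, 0, -1, -1],
  [0.58, -0.9, 0, 0, 0, -1, -1],
  [0.58, -0.9, 0, 0, 0, -1, -1],
  [0.58, -0.9, 0, 0, 0, -1, -1],
  [0.58, -0.9, 0, 0, 0, -1, -1],
  [0.58, -0.9, 0, 0, 0, -1, -1],
  [0.58, -0.9, 0, 0, 0, -1, -1],
  [0.58, -0.9, 0, 0, 0, -1, -1],
  [0.58, -0.9, 0, 0, 0, -1, -1],
])

```text
time: 0.98
ee_pos: [0.3128, 0.329, 0.2172]
eef_rot: [0.534, 0.846, -0.002, -0.003]
ft_force: [0.2, -0.1, 0.1]
width: 0.0867
```

Run:
```python
from h import *
print(plane("scene",(227,275),.109),plane("side",(215,175),.109)) 
print("hat",plane("scene",(125,235),.0),"pot",plane("scene",(404,205),.0))
```

```text
[ 0.72378891 -0.21086316  0.109     ] [ 0.70655684 -0.20501836  0.109     ]
hat [ 0.35361533 -0.49719818  0.        ] pot [0.53278731 0.51549075 0.        ]
```

Call:
send_rows([
  [0.35, -0.97, 0.1, 0, 0, -0.6, -1],
  [0.35, -0.97, 0.1, 0, 0, -0.6, -1],
  [0.35, -0.97, 0.1, 0, 0, -0.6, -1],
  [0.35, -0.97, 0.1, 0, 0, -0.6, -1],
  [0.35, -0.97, 0, 0, 0, -0.6, -1],
  [0.35, -0.97, 0, 0, 0, -0.6, -1],
  [0.25, -0.97, 0, 0, 0, -0.6, -1],
  [0.25, -0.97, 0, 0, 0, -0.6, -1],
  [0.1, -0.97, 0, 0, 0, -0.3, -1],
  [0.1, -0.97, 0, 0, 0, 0, -1],
])

```text
time: 1.82
ee_pos: [0.3998, 0.0211, 0.2288]
eef_rot: [0.719, 0.695, -0.001, -0.004]
ft_force: [1.1, 0.0, -0.1]
width: 0.087
```

Call:
send_rows([
  [0.1, -0.97, 0, 0, 0, 0, -1],
  [0.1, -0.97, 0, 0, 0, 0, -1],
  [0.1, -0.97, 0, 0, 0, 0, -1],
  [0.1, -0.97, 0, 0, 0, 0, -1],
  [0.1, -0.97, 0, 0, 0, 0, -1],
  [0.1, -0.97, 0, 0, 0, 0, -1],
  [0.1, -0.6, 0, 0, 0, 0, -1],
  [0, 0, 0, 0, 0, 0, -1],
])

```text
time: 2.48
ee_pos: [0.4181, -0.188, 0.229]
eef_rot: [0.722, 0.692, 0.001, -0.004]
ft_force: [-0.4, -0.0, 0.5]
width: 0.0871
```

```bash
cat >> h.py <<'E'
import cv2
from scipy.spatial.transform import Rotation as Ro
def snap(n,name):
    s=r.read_state();cv2.imwrite(f"pics/{name}.png",r.camera(n))
    np.savez(f"pics/{name}.npz",p=s["ee_pos"],q=s["eef_rot"]);return s
def wplane(name,u,v,z):
    d=np.load(f"pics/{name}.npz");c=r.calibration("wrist");M=c["mount"]
    R=Ro.from_quat(d["q"]).as_matrix()
    o=R@M[:3,3]+d["p"];w=R@M[:3,:3]@np.linalg.inv(c["K"])@np.array([u,v,1.])
    return o+w*(z-o[2])/w[2]
def info():
    s=r.read_state();m=Ro.from_quat(s["eef_rot"]).as_matrix();np.set_printoptions(precision=4,suppress=True)
    print("t",round(s["time"],2),"p",s["ee_pos"],"yaw jaw",np.degrees(np.arctan2(m[1,1],m[0,1])),"z",m[:,2],"w",s["width"],"F",s["ft_force"],"T",s["torque"],"j",s["joint_positions"])
E
python3 - <<'E'
from h import *
info();snap("wrist","w1")
E
```

```text
t 2.48 p [ 0.4181 -0.188   0.229 ] yaw jaw -2.405257381075037 z [-0.0043  0.0074 -1.    ] w 0.08714272998520685 F [-0.3642 -0.0363  0.4659] T [-0.1754  0.0549 -0.0244] j [-0.6454 -0.1364  0.9185  1.9013  0.1054  1.3309  0.2009]
```

View pics/w1.png

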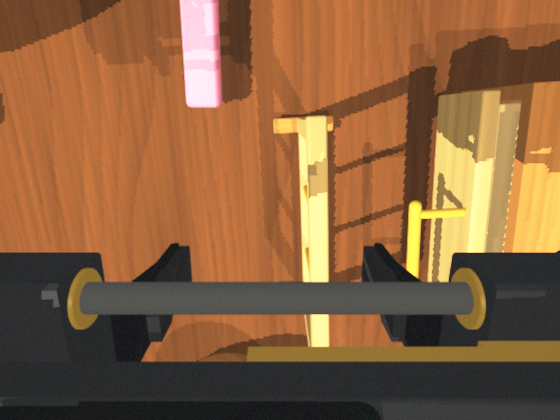

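Run:
```python
from h import *
np.set_printoptions(precision=4,suppress=True)
for p in [(317,116),(315.5,240),(319,340),(305,116),(328,116),(302,240),(329,240)]: print(p,wplane("w1",*p,.15))
print("handle",wplane("w1",415,205,.09),wplane("w1",413,275,.09))
```

```text
(317, 116) [ 0.449  -0.1177  0.15  ]
(315.5, 240) [ 0.4469 -0.2066  0.15  ]
(319, 340) [ 0.4486 -0.2926  0.15  ]
(305, 116) [ 0.4409 -0.1173  0.15  ]
(328, 116) [ 0.4564 -0.118   0.15  ]
(302, 240) [ 0.4369 -0.2062  0.15  ]
(329, 240) [ 0.4569 -0.207   0.15  ]
handle [ 0.5427 -0.1995  0.09  ] [ 0.5451 -0.2685  0.09  ]
```

Call:
send_rows([
  [0.5, -0.65, 0, 0, 0, 0.24, -1],
  [0.5, -0.65, 0, 0, 0, 0.24, -1],
  [0, 0, 0, 0, 0, 0, -1],
])

```text
time: 2.78
ee_pos: [0.4492, -0.2223, 0.2281]
eef_rot: [0.704, 0.71, 0.002, -0.006]
ft_force: [0.5, -0.6, -0.2]
width: 0.0866
```

Run:
```python
from h import *
info()
```

```text
t 2.78 p [ 0.4492 -0.2223  0.2281] yaw jaw 0.44624715237360685 z [-0.0052  0.0115 -0.9999] w 0.08655951577779877 F [ 0.5026 -0.6203 -0.1695] T [-0.1033  0.0823  0.0169] j [-0.6249  0.0547  1.0524  1.8068 -0.0577  1.3175  0.4495]
```

Call:
send_rows([
  [0, -0.15, -0.9, -0.1, -0.05, 0, -1],
  [0, 0, -0.9, -0.03, 0, 0, -1],
  [0, 0, -0.9, 0, 0, 0, -1],
  [0, 0, -0.7, 0, 0, 0, -1],
  [0, 0, 0, 0, 0, 0, -1],
])

```text
time: 3.2
ee_pos: [0.4499, -0.2202, 0.1211]
eef_rot: [0.703, 0.711, -0.0, -0.002]
ft_force: [-0.5, 1.1, 0.7]
width: 0.0872
```

Run:
```python
from h import *
info();snap("wrist","w2")
```

```text
t 3.2 p [ 0.4499 -0.2202  0.1211] yaw jaw 0.6460245305680858 z [-0.0033  0.0022 -1.    ] w 0.0871607404332639 F [-0.4895  1.0768  0.7041] T [-0.0519  0.0817  0.0122] j [-0.5478  0.2203  1.0241  1.9469 -0.2125  1.0922  0.5765]
```

View pics/w2.png

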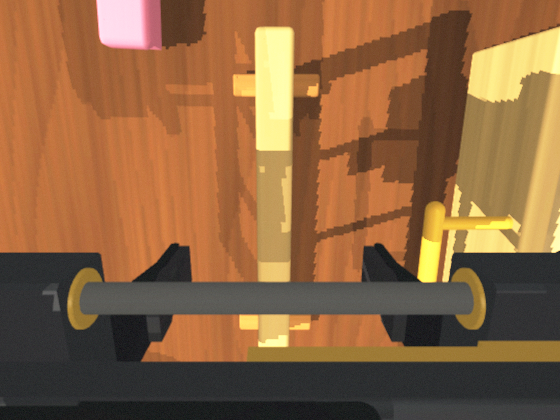

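Call:
send_rows([
  [-0.03, -0.24, 0, 0, 0, -0.1, -1],
  [0, 0, 0, 0, 0, 0, 1],
  [0, 0, 0, 0, 0, 0, 1],
  [0, 0, 0, 0, 0, 0, 1],
  [0, 0, 0, 0, 0, 0, 1],
  [0, 0, 0, 0, 0, 0, 1],
  [0, 0, 0, 0, 0, 0, 1],
  [0, 0, 0, 0, 0, 0, 1],
], grip_force=40)

```text
time: 3.92
ee_pos: [0.453, -0.2274, 0.1292]
eef_rot: [0.706, 0.708, 0.004, 0.001]
ft_force: [0.0, 0.2, -0.4]
width: 0.0483
```

Run:
```python
from h import *
info();snap("side","s2")
```

```text
t 3.92 p [ 0.453  -0.2274  0.1292] yaw jaw 0.16326925542727186 z [ 0.0065  0.0039 -1.    ] w 0.048275613939900694 F [ 0.0089  0.2279 -0.3651] T [-0.1112  0.0452 -0.0192] j [-0.5386  0.2179  1.0315  1.9309 -0.2167  1.103   0.5834]
```

View pics/s2.png

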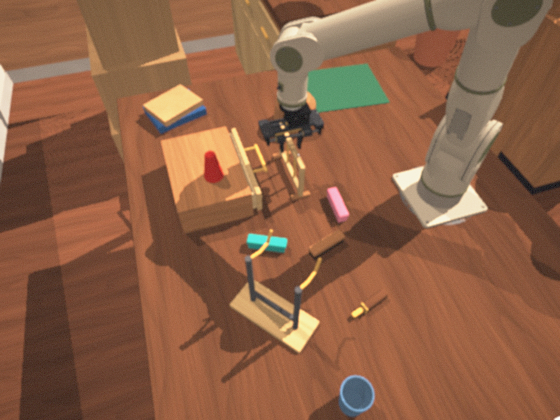

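Call:
send_rows([
  [-0.1, 0, -0.2, 0, 0, 0, 1],
  [0, 0, 0, 0, 0, 0, 1],
  [0, 0, 0, 0, 0, 0, 1],
  [0, 0, 0, 0, 0, 0, 1],
  [0, 0, 0, 0, 0, 0, 1],
  [0, 0, 0, 0, 0, 0, 1],
  [0, 0, 0, 0, 0, 0, 1],
  [0, 0, 0, 0, 0, 0, 1],
])

```text
time: 4.63
ee_pos: [0.4491, -0.2273, 0.1221]
eef_rot: [0.706, 0.708, 0.003, 0.0]
ft_force: [-0.1, 0.0, -0.1]
width: 0.0134
```

Run:
```python
from h import *
info()
```

```text
t 4.63 p [ 0.4491 -0.2273  0.1221] yaw jaw 0.1628188957050152 z [ 0.005   0.0039 -1.    ] w 0.013434506739225605 F [-0.1328  0.0358 -0.1138] T [-0.0645  0.0791  0.0346] j [-0.5358  0.2203  1.0301  1.9457 -0.2197  1.0885  0.589 ]
```

Call:
send_rows([
  [0, 0, 0.4, 0, 0, 0, 1],
  [0, 0, 0.8, 0, 0, 0, 1],
  [0, 0, 0.9, 0, 0, 0, 1],
  [0, 0, 0.9, 0, 0, 0, 1],
  [0, 0, 0.8, 0, 0, 0, 1],
  [0, 0, 0.5, 0, 0, 0, 1],
  [0, 0, 0.2, 0, 0, 0, 1],
])

```text
time: 5.22
ee_pos: [0.4446, -0.2284, 0.2641]
eef_rot: [0.708, 0.706, 0.001, -0.002]
ft_force: [0.6, 0.0, -3.0]
width: 0.0136
```

Run:
```python
from h import *
info()
```

```text
t 5.22 p [ 0.4446 -0.2284  0.2641] yaw jaw -0.14556019535017964 z [-0.0017  0.0032 -1.    ] w 0.013583278914152803 F [ 0.5705  0.0019 -2.9797] T [-0.0783 -0.0229 -0.0267] j [-0.6595 -0.0048  1.0638  1.7593  0.0019  1.3875  0.4014]
```

Call:
send_rows([
  [0.1, 0.4, 0, 0, 0, 0.3, 1],
  [0.2, 0.7, 0, 0, 0, 0.55, 1],
  [0.2, 0.9, 0, 0, 0, 0.6, 1],
  [0.2, 0.9, 0, 0, 0, 0.6, 1],
  [0.2, 0.9, 0, 0, 0, 0.6, 1],
  [0.2, 0.9, 0, 0, 0, 0.6, 1],
  [0.2, 0.9, 0, 0, 0, 0.6, 1],
  [0.2, 0.9, 0, 0, 0, 0.6, 1],
  [0.2, 0.7, 0, 0, 0, 0.6, 1],
  [0.2, 0.5, 0, 0, 0, 0.5, 1],
])

```text
time: 6.05
ee_pos: [0.4971, 0.0158, 0.2589]
eef_rot: [0.506, 0.862, -0.002, -0.004]
ft_force: [0.6, -0.5, -2.6]
width: 0.0137
```

Run:
```python
from h import *
info()
```

```text
t 6.05 p [0.4971 0.0158 0.2589] yaw jaw 29.13901517162971 z [-0.0088  0.0015 -1.    ] w 0.013657302367799594 F [ 0.6325 -0.4751 -2.605 ] T [-0.1464 -0.1083 -0.0107] j [-0.9067  0.0093  0.803   1.7619 -0.0092  1.3819  0.4066]
```

Call:
send_rows([
  [0.1, 0.6, 0, 0, 0, 0.3, 1],
  [0.15, 0.9, 0, 0, 0, 0.4, 1],
  [0.15, 0.9, 0, 0, 0, 0.4, 1],
  [0.15, 0.8, 0, 0, 0, 0.4, 1],
  [0.1, 0.5, 0, 0, 0, 0.3, 1],
  [0, 0.1, 0, 0, 0, 0, 1],
  [0, 0, 0, 0, 0, 0, 1],
])

```text
time: 6.63
ee_pos: [0.5147, 0.1428, 0.2536]
eef_rot: [0.428, 0.904, -0.006, -0.006]
ft_force: [-0.4, -0.1, -2.1]
width: 0.0134
```

Run:
```python
from h import *
info();snap("wrist","w3");snap("scene","c3");snap("side","s3")
```

```text
t 6.63 p [0.5147 0.1428 0.2536] yaw jaw 39.36065955719943 z [-0.0159 -0.0057 -0.9999] w 0.013412400203065937 F [-0.4128 -0.1093 -2.142 ] T [-0.1327 -0.049  -0.0017] j [-0.9982  0.1358  0.7134  1.6728 -0.0893  1.3835  0.4158]
```

View pics/w3.png

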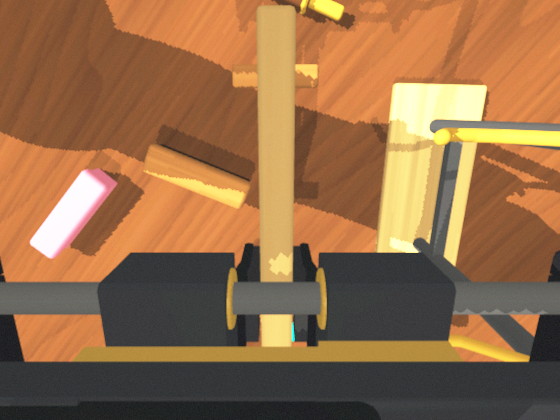

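View pics/c3.png

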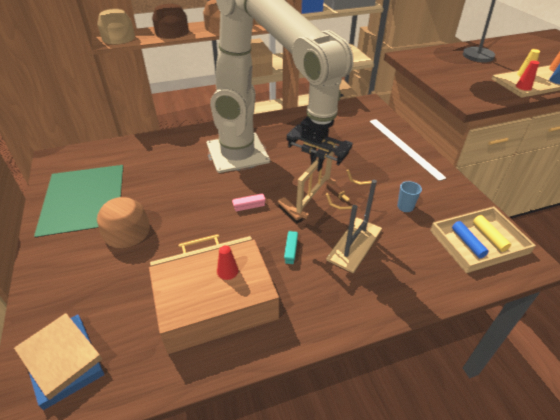

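View pics/s3.png

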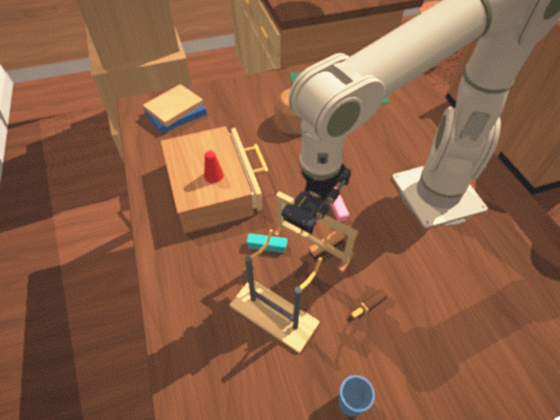

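Run:
```python
from h import *
np.set_printoptions(precision=4,suppress=True)
a=wplane("w3",441,138,.241);print("tipB",a)
x=np.array([.787,.617]);y=np.array([-.617,.787])
print("seat est", a[:2]+.032*x-.070*y)
for z in(.209,.215):print(z,wplane("w3",500,133,z),wplane("w3",555,138,z))
print(wplane("w3",441,125,.235))
# frame bar in scene/side check
import cv2
for n,(X,Y,W,H) in (("c3",(280,140,120,110)),("s3",(240,180,140,130))):
    im=cv2.imread(f"pics/{n}.png")[Y:Y+H,X:X+W];cv2.imwrite(f"pics/{n}z.png",cv2.resize(im,None,fx=5,fy=5,interpolation=cv2.INTER_CUBIC))
```

```text
tipB [0.5394 0.2419 0.241 ]
seat est [0.6078 0.2066]
0.209 [0.5761 0.2729 0.209 ] [0.6028 0.2911 0.209 ]
0.215 [0.5731 0.2708 0.215 ] [0.599  0.2885 0.215 ]
[0.537  0.2478 0.235 ]
```

View pics/s3z.png

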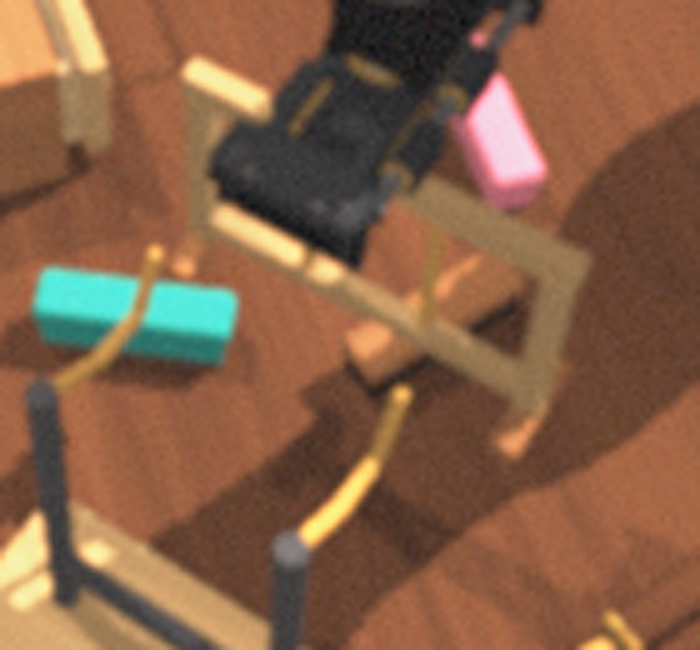

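View pics/c3z.png

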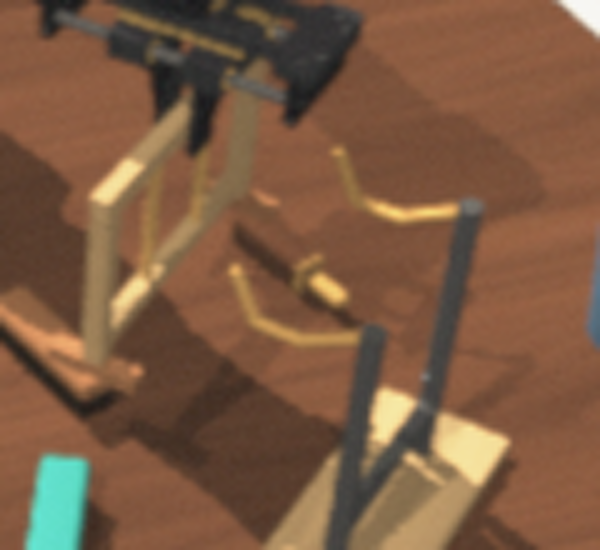

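Call:
send_rows([
  [0.3, 0.2, 0.1, 0.03, -0.09, -0.1, 1],
  [0.5, 0.33, 0.1, 0.03, -0.09, -0.1, 1],
  [0.6, 0.4, 0.1, 0, 0, 0, 1],
  [0.6, 0.4, 0.05, 0, 0, 0, 1],
  [0.5, 0.33, 0.05, 0, 0, 0, 1],
  [0.4, 0.25, 0, 0, 0, 0, 1],
  [0.1, 0.1, 0, 0, 0, 0, 1],
  [0, 0, 0, 0, 0, 0, 1],
])

```text
time: 7.45
ee_pos: [0.6136, 0.1957, 0.2701]
eef_rot: [0.445, 0.895, 0.004, 0.003]
ft_force: [-0.3, -0.0, -2.5]
width: 0.0135
```

Run:
```python
from h import *
info();snap("wrist","w4")
```

```text
t 7.45 p [0.6136 0.1957 0.2701] yaw jaw 37.1104406504912 z [ 0.0086  0.0051 -0.9999] w 0.01352683329724591 F [-0.3182 -0.0129 -2.5376] T [-0.0178  0.0113  0.0159] j [-0.8908  0.4031  0.7092  1.3739 -0.2634  1.4492  0.4553]
```

View pics/w4.png

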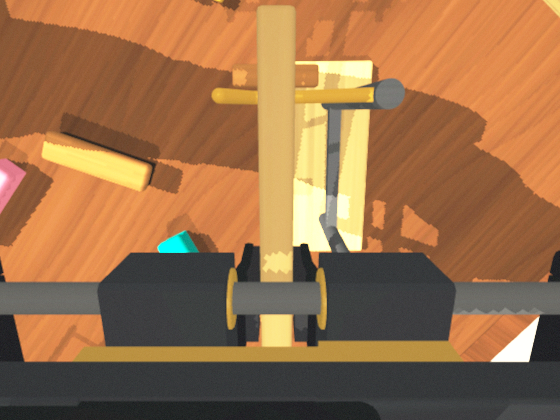

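Run:
```python
from h import *
np.set_printoptions(precision=4,suppress=True)
t=wplane("w4",217,96,.241);p=wplane("w4",390,93,.235);print(t,p,np.linalg.norm((p-t)[:2]))
d=(p-t)[:2];a=np.arctan2(d[1],d[0]);print(np.degrees(a))
for a in(np.radians(38.3),a):
    x=np.array([np.cos(a),np.sin(a)]);y=np.array([-x[1],x[0]])
    print("seat from tip",t[:2]+.032*x-.07*y,"from post",p[:2]-.06*x-.07*y)
print("bar",wplane("w4",277,96,.298),wplane("w4",277,8,.298),wplane("w4",277,235,.298))
```

```text
[0.5404 0.2424 0.241 ] [0.6136 0.3    0.235 ] 0.09315916888864109
38.18041677593605
seat from tip [0.6089 0.2073] from post [0.6099 0.2078]
seat from tip [0.6088 0.2071] from post [0.6097 0.2079]
bar [0.5662 0.2593 0.298 ] [0.5486 0.2825 0.298 ] [0.5993 0.2156 0.298 ]
```

Call:
send_rows([
  [-0.12, 0.38, 0, -0.03, 0.06, 0.2, 1],
  [0, 0, -0.4, -0.03, 0.05, 0, 1],
  [0, 0, -0.5, 0, 0, 0, 1],
  [0, 0, -0.4, 0, 0, 0, 1],
  [0, 0, -0.2, 0, 0, 0, 1],
  [0, 0, 0, 0, 0, 0, 1],
])

```text
time: 8.0
ee_pos: [0.6068, 0.2062, 0.2224]
eef_rot: [0.437, 0.899, 0.0, -0.001]
ft_force: [-0.2, -0.3, -2.6]
width: 0.0135
```

Run:
```python
from h import *
info();snap("wrist","w5")
```

```text
t 8.0 p [0.6068 0.2062 0.2224] yaw jaw 38.11775308200668 z [-0.0026  0.0013 -1.    ] w 0.013503580236359097 F [-0.2146 -0.3404 -2.608 ] T [-0.0487 -0.0257 -0.0173] j [-0.9034  0.4251  0.691   1.4455 -0.2736  1.3701  0.464 ]
```

View pics/w5.png

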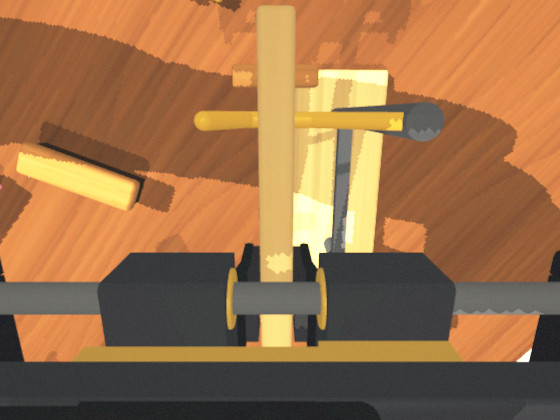

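Call:
send_rows([
  [0.05, 0, -0.3, 0, 0, 0, 1],
  [0, 0, -0.2, 0, 0, 0, 1],
  [0, 0, -0.15, 0, 0, 0, 1],
  [0, 0, 0, 0, 0, 0, 1],
])

```text
time: 8.38
ee_pos: [0.6091, 0.206, 0.2029]
eef_rot: [0.438, 0.899, 0.001, -0.001]
ft_force: [0.0, -0.3, -2.9]
width: 0.0136
```

Call:
send_rows([
  [0, 0, -0.1, 0, 0, 0, 1],
  [0, 0, -0.1, 0, 0, 0, 1],
  [0, 0, 0, 0, 0, 0, 1],
])

```text
time: 8.63
ee_pos: [0.6097, 0.2059, 0.1995]
eef_rot: [0.438, 0.899, 0.002, -0.0]
ft_force: [0.5, 0.2, -1.3]
width: 0.0134
```

Call:
send_rows([
  [0, 0, -0.1, 0, 0, 0, 1],
  [0, 0, -0.05, 0, 0, 0, 1],
  [0, 0, 0, 0, 0, 0, 1],
  [0, 0, 0, 0, 0, 0, 1],
])

```text
time: 8.97
ee_pos: [0.6104, 0.2061, 0.1997]
eef_rot: [0.438, 0.899, 0.004, 0.0]
ft_force: [-0.5, 0.3, -3.0]
width: 0.0137
```

Run:
```python
from h import *
info()
```

```text
t 8.97 p [0.6104 0.2061 0.1997] yaw jaw 38.08465224259675 z [ 0.0042  0.0076 -1.    ] w 0.013653255264394539 F [-0.4787  0.2619 -2.991 ] T [-0.0593  0.0212  0.0037] j [-0.8962  0.4396  0.6839  1.4759 -0.2878  1.3201  0.4756]
```

Call:
send_rows([
  [0, 0, -0.12, -0.05, 0.03, 0, 1],
  [0, 0, -0.12, -0.03, 0.02, 0, 1],
  [0, 0, -0.12, 0, 0, 0, 1],
])

```text
time: 9.22
ee_pos: [0.6109, 0.206, 0.1986]
eef_rot: [0.438, 0.899, 0.003, -0.0]
ft_force: [-17.3, -3.4, 31.0]
width: 0.0138
```

Run:
```python
from h import *
info()
```

```text
t 9.22 p [0.6109 0.206  0.1986] yaw jaw 38.068914115079416 z [ 0.0024  0.0058 -1.    ] w 0.013843849995273673 F [-17.2695  -3.3663  30.9678] T [-0.8588  3.7749  0.012 ] j [-0.8952  0.4435  0.6841  1.4737 -0.2888  1.3215  0.4761]
```

Call:
send_rows([
  [-0.03, 0, -0.03, 0, 0, 0, 1],
  [0, 0, -0.05, 0, 0, 0, 1],
  [0, 0, -0.05, 0, 0, 0, 1],
  [0, 0, -0.05, 0, 0, 0, 1],
  [0, 0, -0.05, 0, 0, 0, 1],
])

```text
time: 9.63
ee_pos: [0.6106, 0.2061, 0.1988]
eef_rot: [0.438, 0.899, 0.006, 0.0]
ft_force: [-8.9, -1.6, 16.3]
width: 0.0135
```

Run:
```python
from h import *
info();snap("side","s6");snap("wrist","w6")
import cv2
im=cv2.imread("pics/s6.png")[180:340,220:380];cv2.imwrite("pics/s6z.png",cv2.resize(im,None,fx=3.7,fy=3.7,interpolation=cv2.INTER_CUBIC))
info()
```

```text
t 9.63 p [0.6106 0.2061 0.1988] yaw jaw 38.07259884072911 z [ 0.0055  0.0103 -0.9999] w 0.013484413423174186 F [-8.8833 -1.6402 16.272 ] T [-0.5285  1.9686  0.0757] j [-0.8954  0.439   0.6837  1.4785 -0.2899  1.3163  0.4773]
t 9.73 p [0.6106 0.2061 0.1988] yaw jaw 38.068756711879175 z [ 0.0055  0.0103 -0.9999] w 0.013637730145798707 F [-9.1067 -2.2198 15.7312] T [-0.5312  1.9286  0.0183] j [-0.8954  0.439   0.6837  1.4785 -0.29    1.3163  0.4773]
```

View pics/s6z.png

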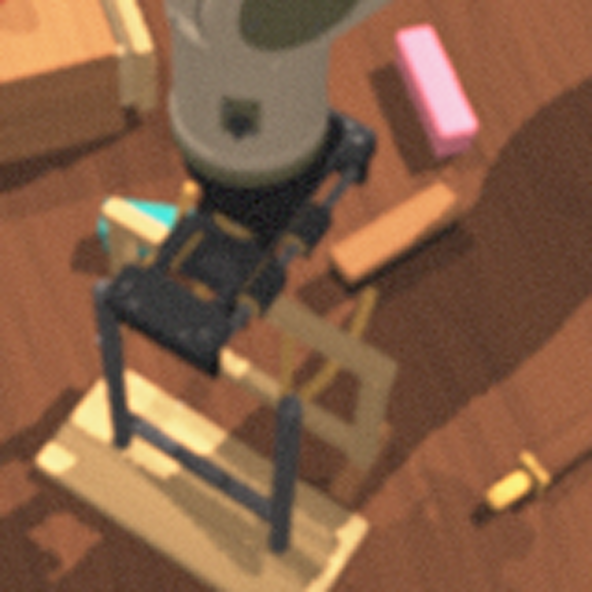

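View pics/w6.png

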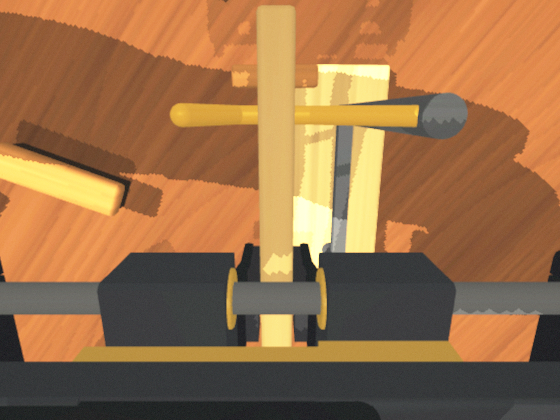

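Call:
send_rows([
  [0, 0, 0, 0, 0, 0, 0],
  [0, 0, 0, 0, 0, 0, 0],
  [0, 0, 0, 0, 0, 0, 0],
  [0, 0, 0, 0, 0, 0, 0],
  [0, 0, 0, 0, 0, 0, 0],
  [0, 0, 0, 0, 0, 0, 0],
  [0, 0, 0, 0, 0, 0, 0],
  [0, 0, 0, 0, 0, 0, 0],
])

```text
time: 10.4
ee_pos: [0.6111, 0.2063, 0.1969]
eef_rot: [0.438, 0.899, 0.005, 0.001]
ft_force: [-0.2, -0.2, -0.3]
width: 0.0433
```

Run:
```python
from h import *
info();snap("wrist","w7")
```

```text
t 10.4 p [0.6111 0.2063 0.1969] yaw jaw 38.08007490622732 z [ 0.0057  0.009  -0.9999] w 0.0433220208464315 F [-0.2028 -0.2231 -0.2933] T [-0.1307 -0.0064  0.0275] j [-0.8951  0.4417  0.6829  1.4792 -0.2901  1.3134  0.4774]
```

View pics/w7.png

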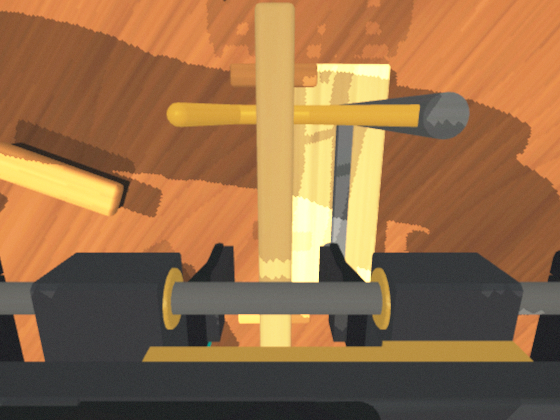

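Call:
send_rows([
  [0, 0, 0.5, -0.05, 0.03, 0, 0],
  [0, 0, 0.7, 0, 0, 0, 0],
  [0, 0, 0.8, 0, 0, 0, 0],
  [0, 0, 0.7, 0, 0, 0, 0],
  [0, 0, 0.3, 0, 0, 0, 0],
])

```text
time: 10.87
ee_pos: [0.6089, 0.2057, 0.2868]
eef_rot: [0.438, 0.899, -0.0, -0.002]
ft_force: [0.0, -0.7, 1.1]
width: 0.0435
```

Run:
```python
from h import *
info();snap("side","s8")
import cv2
im=cv2.imread("pics/s8.png")[180:340,220:380];cv2.imwrite("pics/s8z.png",cv2.resize(im,None,fx=3.7,fy=3.7,interpolation=cv2.INTER_CUBIC))
```

```text
t 10.87 p [0.6089 0.2057 0.2868] yaw jaw 38.07354204183602 z [-0.003   0.0013 -1.    ] w 0.043463276169953595 F [ 0.0065 -0.7023  1.145 ] T [-0.0902 -0.0625 -0.0117] j [-0.8979  0.4045  0.7057  1.336  -0.2608  1.4959  0.4518]
```

View pics/s8z.png

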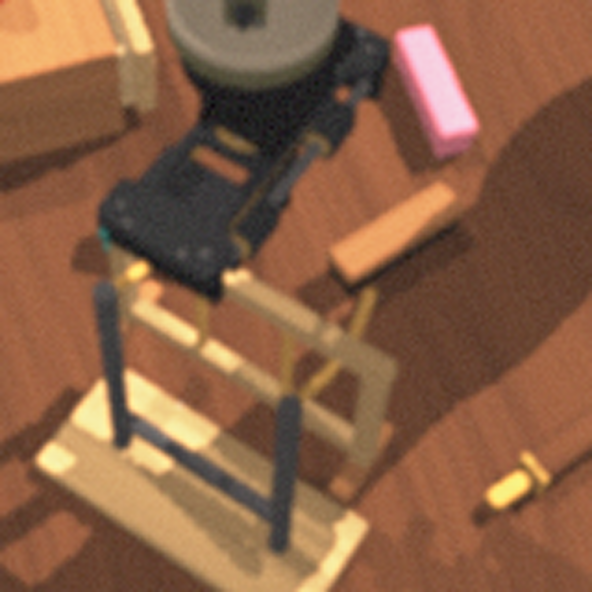

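Call:
send_rows([
  [-0.13, -0.9, 0, 0, 0, -0.5, 0],
  [-0.13, -0.95, 0, 0, 0, -0.5, 0],
  [-0.13, -0.95, 0, 0, 0, -0.5, 0],
  [-0.13, -0.95, 0, 0, 0, -0.5, 0],
  [-0.13, -0.95, 0, 0, 0, -0.5, 0],
  [-0.13, -0.95, 0, 0, 0, -0.5, 0],
  [-0.13, -0.95, 0, 0, 0, -0.5, 0],
  [-0.13, -0.95, 0, 0, 0, -0.5, 0],
  [-0.13, -0.95, 0, 0, 0, -0.5, 0],
  [-0.13, -0.95, 0, 0, 0, -0.5, 0],
])

```text
time: 11.75
ee_pos: [0.5645, -0.0818, 0.2779]
eef_rot: [0.625, 0.781, -0.0, -0.004]
ft_force: [1.0, -0.0, -0.3]
width: 0.0437
```

Call:
send_rows([
  [-0.13, -0.95, 0, 0, 0, -0.5, 0],
  [-0.13, -0.95, 0, 0, 0, -0.5, 0],
  [-0.13, -0.95, 0, 0, 0, -0.5, 0],
  [-0.13, -0.95, 0, 0, 0, -0.5, 0],
  [-0.13, -0.9, -0.3, 0, 0, -0.5, 0],
  [-0.13, -0.4, -0.3, 0, 0, 0, 0],
  [0, 0, 0, 0, 0, 0, 0],
])

```text
time: 12.33
ee_pos: [0.5331, -0.2524, 0.2553]
eef_rot: [0.716, 0.698, -0.001, -0.004]
ft_force: [-1.1, -0.6, -0.4]
width: 0.0434
```

Run:
```python
from h import *
info();snap("wrist","w9")
```

```text
t 12.33 p [ 0.5331 -0.2524  0.2553] yaw jaw -1.4954093096115038 z [-0.0075  0.005  -1.    ] w 0.043374063613149584 F [-1.0892 -0.6094 -0.4196] T [-0.0631  0.0708 -0.0026] j [-0.4066  0.352   0.9939  1.542  -0.297   1.4181  0.5811]
```

View pics/w9.png

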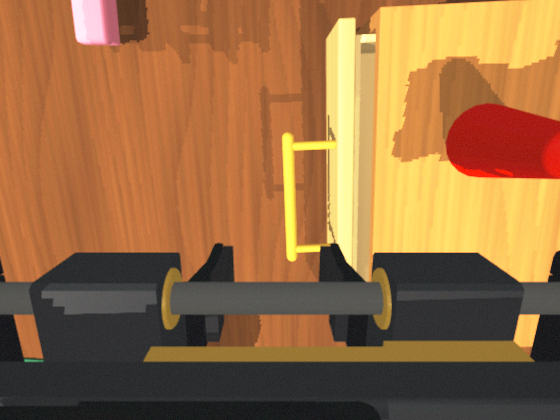

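Run:
```python
from h import *
np.set_printoptions(precision=4,suppress=True)
print(wplane("w9",288,135,.0895),wplane("w9",293,258,.0895),wplane("w9",290,200,.0895))
print("panel",wplane("w9",342,25,.097),wplane("w9",340,200,.097), wplane("w9",352,25,.097))
```

```text
[ 0.5451 -0.1992  0.0895] [ 0.548  -0.3227  0.0895] [ 0.5459 -0.2614  0.0895]
panel [ 0.5917 -0.1096  0.097 ] [ 0.5933 -0.2608  0.097 ] [ 0.6001 -0.1099  0.097 ]
```

Call:
send_rows([
  [0.36, -0.25, -0.9, -0.06, -0.08, 0.3, 0],
  [0, 0, -0.9, 0, 0, 0, 0],
  [0, 0, -0.9, 0, 0, 0, 0],
  [0, 0, 0, 0, 0, 0, 0],
])

```text
time: 12.72
ee_pos: [0.5476, -0.255, 0.1739]
eef_rot: [0.705, 0.709, 0.002, 0.001]
ft_force: [-0.7, 1.2, -1.6]
width: 0.0435
```

Run:
```python
from h import *
info();snap("wrist","w10")
```

```text
t 12.72 p [ 0.5476 -0.255   0.1739] yaw jaw 0.38633332664554487 z [ 0.0044  0.0011 -1.    ] w 0.04351734770930057 F [-0.7318  1.1586 -1.5522] T [-0.0377  0.1205  0.0405] j [-0.3587  0.4357  0.9398  1.6278 -0.369   1.263   0.656 ]
```

View pics/w10.png

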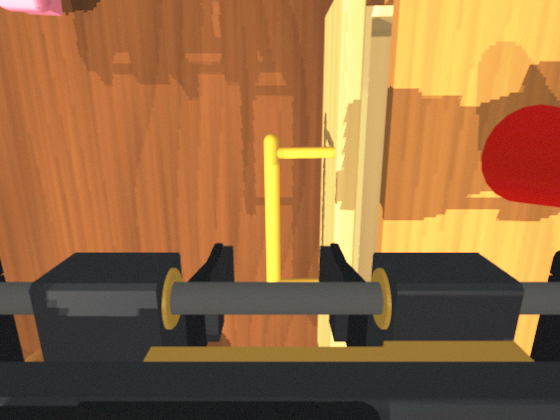

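Handle bar (271,135)–(274,280) runs centrally between the fingers. Going down.

Call:
send_rows([
  [-0.1, -0.15, -0.9, 0, 0, 0, 0],
  [0, 0, -0.9, 0, 0, 0, 0],
  [0, 0, -0.8, 0, 0, 0, 0],
  [0, 0, -0.5, 0, 0, 0, 0],
  [0, 0, 0, 0, 0, 0, 0],
])

```text
time: 13.18
ee_pos: [0.5529, -0.2565, 0.0908]
eef_rot: [0.702, 0.712, 0.006, 0.007]
ft_force: [0.3, 0.4, 0.8]
width: 0.0434
```

Run:
```python
from h import *
info()
```

```text
t 13.18 p [ 0.5529 -0.2565  0.0908] yaw jaw 0.8700854957279252 z [ 0.0186 -0.0006 -0.9998] w 0.043377655602780237 F [0.2822 0.3724 0.7765] T [-0.1312  0.042   0.0452] j [-0.3087  0.5215  0.877   1.71   -0.4525  1.1053  0.7206]
```

Call:
send_rows([
  [-0.3, -0.1, 0, 0, 0.2, -0.1, 0],
  [0, 0, -0.5, 0, 0, 0, 0],
  [0, 0, -0.4, 0, 0, 0, 0],
  [0, 0, 0, 0, 0, 0, 0],
])

```text
time: 13.52
ee_pos: [0.5472, -0.2592, 0.0689]
eef_rot: [0.704, 0.71, 0.002, 0.003]
ft_force: [-0.4, -0.5, 0.0]
width: 0.0435
```

Run:
```python
from h import *
info()
```

```text
t 13.52 p [ 0.5472 -0.2592  0.0689] yaw jaw 0.5063310327411455 z [ 0.0065 -0.002  -1.    ] w 0.043517155969119765 F [-0.3897 -0.5376  0.0452] T [-0.0899  0.0245  0.0132] j [-0.2936  0.5487  0.8634  1.7279 -0.4685  1.0772  0.732 ]
```

Call:
send_rows([
  [0, 0, 0, 0, 0, 0, 1],
  [0, 0, 0, 0, 0, 0, 1],
  [0, 0, 0, 0, 0, 0, 1],
  [0, 0, 0, 0, 0, 0, 1],
  [0, 0, 0, 0, 0, 0, 1],
  [0, 0, 0, 0, 0, 0, 1],
  [0, 0, 0, 0, 0, 0, 1],
  [0, 0, 0, 0, 0, 0, 1],
], grip_force=15)

```text
time: 14.18
ee_pos: [0.5481, -0.2597, 0.071]
eef_rot: [0.704, 0.71, 0.002, 0.004]
ft_force: [0.2, -0.3, -1.3]
width: 0.011
```

Run:
```python
from h import *
info()
```

```text
t 14.18 p [ 0.5481 -0.2597  0.071 ] yaw jaw 0.4994122431597558 z [ 0.0084 -0.0026 -1.    ] w 0.010988338780643222 F [ 0.187  -0.2814 -1.33  ] T [-0.2044  0.0343  0.0227] j [-0.2941  0.5468  0.8649  1.7256 -0.4674  1.0792  0.7312]
```

Call:
send_rows([
  [-0.4, 0, 0, 0, 0, 0, 1],
  [-0.8, 0, 0, 0, 0, 0, 1],
  [-0.8, 0, 0, 0, 0, 0, 1],
  [-0.8, 0, 0, 0, 0, 0, 1],
  [-0.8, 0, 0, 0, 0, 0, 1],
  [-0.8, 0, 0, 0, 0, 0, 1],
  [-0.5, 0, 0, 0, 0, 0, 1],
  [0, 0, 0, 0, 0, 0, 1],
])

```text
time: 14.85
ee_pos: [0.3985, -0.2627, 0.0709]
eef_rot: [0.704, 0.71, 0.002, 0.009]
ft_force: [-0.6, -2.3, -7.0]
width: 0.0106
```

Run:
```python
from h import *
info()
```

```text
t 14.85 p [ 0.3985 -0.2627  0.0709] yaw jaw 0.5502592057650353 z [ 0.016  -0.0093 -0.9998] w 0.010555535860681527 F [-0.5903 -2.3424 -6.9606] T [-0.7031  0.2403 -0.0391] j [-0.4505  0.2252  1.0382  2.0695 -0.2396  0.9513  0.7233]
```

Call:
send_rows([
  [-0.35, 0, 0, 0, 0, 0, 1],
  [0, 0, 0, 0, 0, 0, 0],
  [0, 0, 0, 0, 0, 0, 0],
  [0, 0, 0, 0, 0, 0, 0],
  [0, 0, 0, 0, 0, 0, 0],
  [0, 0, 0, 0, 0, 0, 0],
  [0, 0, 0.6, 0, 0, 0, 0],
  [0, 0, 0.9, 0, 0, 0, 0],
  [0, 0, 0.9, 0, 0, 0, 0],
  [0, 0, 0.9, 0, 0, 0, 0],
])

```text
time: 15.68
ee_pos: [0.3886, -0.2624, 0.1698]
eef_rot: [0.704, 0.71, -0.0, 0.009]
ft_force: [0.1, -0.1, -0.1]
width: 0.0438
```

Call:
send_rows([
  [0, 0, 0.9, 0, 0, 0, -1],
  [0, 0, 0.7, 0, 0, 0, -1],
  [0, 0, 0, 0, 0, 0, -1],
])

```text
time: 15.93
ee_pos: [0.3894, -0.2643, 0.2246]
eef_rot: [0.705, 0.709, 0.001, 0.012]
ft_force: [0.8, 0.3, -0.2]
width: 0.0563
```

Run:
```python
from h import *
info();snap("scene","c11");snap("side","s11")
import cv2
for n,(X,Y,W,H) in (("c11",(130,170,260,190)),("s11",(220,110,190,220))):
    im=cv2.imread(f"pics/{n}.png")[Y:Y+H,X:X+W];f=3 if n[0]=="c" else 2.7;cv2.imwrite(f"pics/{n}z.png",cv2.resize(im,None,fx=f,fy=f,interpolation=cv2.INTER_CUBIC))
```

```text
t 15.93 p [ 0.3894 -0.2643  0.2246] yaw jaw 0.3339961543401551 z [ 0.018  -0.0151 -0.9997] w 0.05626473480800791 F [ 0.7872  0.3364 -0.1609] T [-0.0823 -0.0096 -0.0023] j [-0.5958 -0.1594  1.0242  1.9072  0.1479  1.2979  0.3915]
```

View pics/c11z.png

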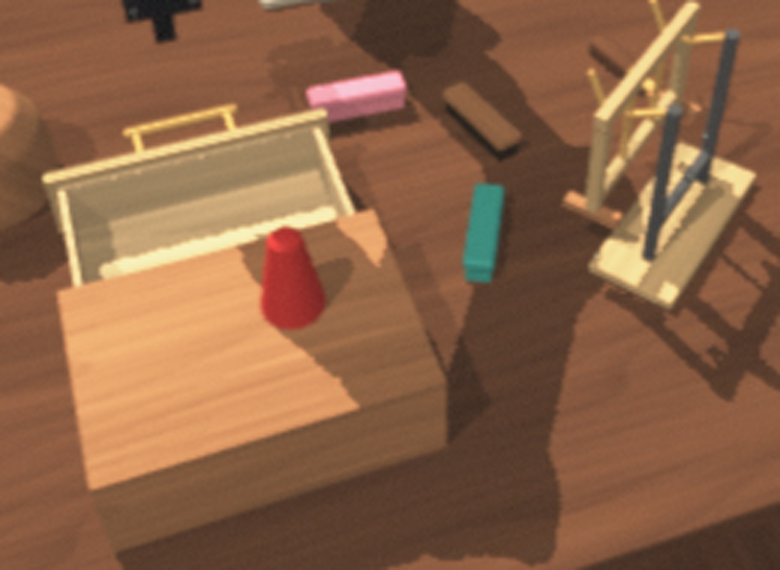

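View pics/s11z.png

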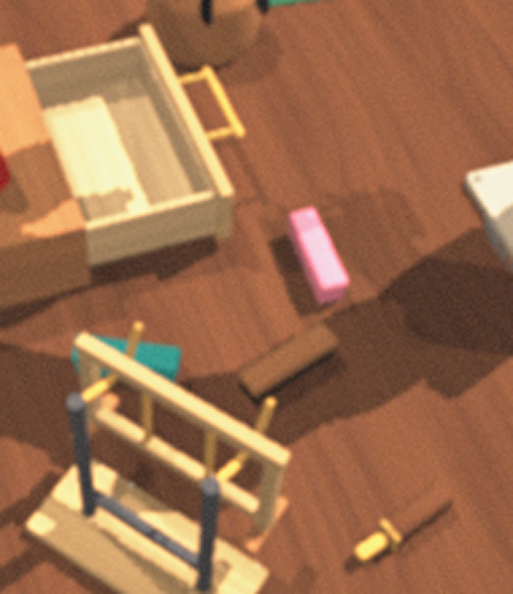

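Call:
send_rows([
  [0.05, 0.8, 0.1, -0.1, 0.1, -1, -1],
  [0.05, 0.8, 0.1, -0.1, 0.1, -1, -1],
  [0.05, 0.8, 0, 0, 0, -1, -1],
  [0.05, 0.8, 0, 0, 0, -1, -1],
  [0.05, 0.8, 0, 0, 0, -1, -1],
  [0.05, 0.8, 0, 0, 0, -1, -1],
  [0.05, 0.8, 0, 0, 0, -1, -1],
  [0.05, 0.8, 0, 0, 0, -1, -1],
  [0.05, 0.8, 0, 0, 0, -1, -1],
  [0.05, 0.8, 0, 0, 0, -1, -1],
])

```text
time: 16.87
ee_pos: [0.3944, -0.0184, 0.2138]
eef_rot: [0.946, 0.323, -0.027, -0.001]
ft_force: [-0.4, -0.4, -0.0]
width: 0.0872
```

Run:
```python
from h import *
info()
```

```text
t 16.87 p [ 0.3944 -0.0184  0.2138] yaw jaw -52.37859942265615 z [-0.0528 -0.0152 -0.9985] w 0.08715498708549654 F [-0.436  -0.4175 -0.04  ] T [-0.0625  0.0401 -0.0869] j [-0.6146 -0.1883  0.483   2.0111  0.097   1.3533 -1.0784]
```

Call:
send_rows([
  [0.1, 0.8, 0.3, 0.06, -0.2, -0.9, -1],
  [0.1, 0.8, 0.3, 0.06, -0.2, -0.9, -1],
  [0.1, 0.8, 0.1, 0.06, -0.2, -0.9, -1],
  [0.1, 0.8, 0, 0, 0, -0.9, -1],
  [0.05, 0.3, 0, 0, 0, -0.4, -1],
  [0, 0, 0, 0, 0, 0, -1],
])

```text
time: 17.37
ee_pos: [0.4033, 0.0948, 0.2245]
eef_rot: [0.99, 0.143, -0.009, -0.004]
ft_force: [-0.0, -0.3, -0.5]
width: 0.0867
```

Run:
```python
from h import *
info();snap("wrist","w12")
```

```text
t 17.37 p [0.4033 0.0948 0.2245] yaw jaw -73.50644748568203 z [-0.0186  0.0057 -0.9998] w 0.08670387401563522 F [-0.0488 -0.3455 -0.5489] T [-0.1096  0.1441  0.0313] j [-0.6699 -0.1514  0.309   1.9719  0.0349  1.3295 -1.6561]
```

View pics/w12.png

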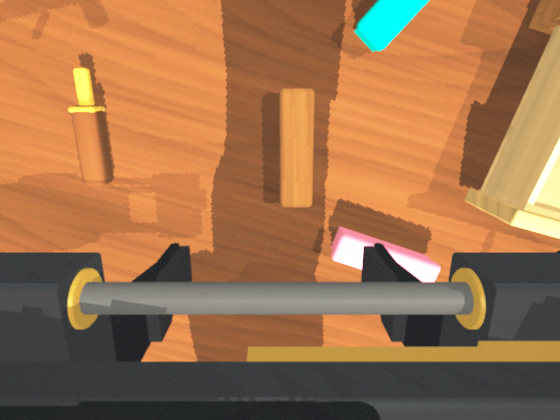

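Run:
```python
from h import *
np.set_printoptions(precision=4,suppress=True)
a=wplane("w12",298,89,.036);b=wplane("w12",296,207,.036);print("brush",a,b,(a+b)/2,np.linalg.norm(a-b),np.degrees(np.arctan2(*(a-b)[1::-1])))
print(wplane("w12",281,150,.036),wplane("w12",313,150,.036))
a=wplane("w12",82,70,.01);b=wplane("w12",94,182,.026);c=wplane("w12",87,109,.026);print("cr",a,c,b,np.linalg.norm(a-b),np.degrees(np.arctan2(*(c-b)[1::-1])),b+(c-b)*.5)
```

```text
brush [0.497  0.1027 0.036 ] [0.3845 0.0695 0.036 ] [0.4407 0.0861 0.036 ] 0.11731921227558906 16.45517817229702
[0.437  0.1016 0.036 ] [0.4461 0.0709 0.036 ]
cr [0.4538 0.3177 0.01  ] [0.4196 0.2996 0.026 ] [0.3467 0.2825 0.026 ] 0.11382836033243311 13.20048750137477 [0.3832 0.291  0.026 ]
```

Call:
send_rows([
  [0.4, -0.1, -0.9, -0.03, -0.1, 0, -0.38],
  [0.4, -0.1, -0.9, -0.03, -0.1, 0, -0.38],
  [0.4, -0.1, -0.9, 0, 0, 0, -0.38],
  [0, 0, -0.9, 0, 0, 0, -0.38],
  [0, 0, 0, 0, 0, 0, -0.38],
])

```text
time: 17.83
ee_pos: [0.4391, 0.0785, 0.1096]
eef_rot: [0.989, 0.147, -0.002, 0.001]
ft_force: [-0.7, -0.4, -1.5]
width: 0.0634
```

Run:
```python
from h import *
info();snap("wrist","w13")
```

```text
t 17.83 p [0.4391 0.0785 0.1096] yaw jaw -73.15074382666582 z [-0.004  -0.0025 -1.    ] w 0.06336766382108346 F [-0.7156 -0.4038 -1.4624] T [-0.0891  0.2733  0.0266] j [-0.6421  0.0324  0.3705  2.065  -0.012   1.0508 -1.5425]
```

View pics/w13.png

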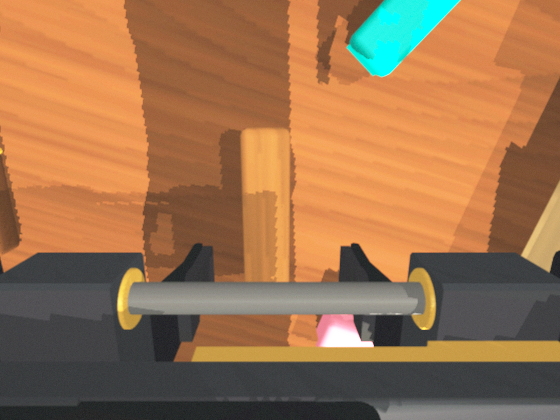

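Run:
```python
from h import *
np.set_printoptions(precision=4,suppress=True)
print(wplane("w13",266,130,.036),wplane("w13",264,230,.036))
for p in [(333,230),(331,246),(340,228),(440,263)]: print(wplane("w12",*p,.036), wplane("w12",*p,.0))
s=r.read_state();m=Ro.from_quat(s["eef_rot"]).as_matrix()
P=np.array([wplane("w12",*p,.036) for p in [(333,230),(331,246),(436,282),(440,263)]])
print((P-np.array([.4405,.0862,.036]))@m)
```

```text
[0.497  0.1027 0.036 ] [0.429  0.0843 0.036 ]
[0.3713 0.0238 0.036 ] [0.3603 0.0145 0.    ]
[0.3532 0.0199 0.036 ] [0.3404 0.0101 0.    ]
[0.3756 0.0174 0.036 ] [0.3651 0.0074 0.    ]
[ 0.3686 -0.1012  0.036 ] [ 0.3573 -0.1234  0.    ]
[[-0.0843  0.0397  0.0002]
 [-0.1027  0.0383  0.0003]
 [-0.1463  0.1571  0.0005]
 [-0.1231  0.1586  0.0005]]
```

Call:
send_rows([
  [0.05, 0.3, -0.6, 0, 0, 0, -0.38],
  [0, 0.05, -0.8, 0, 0, 0, -0.38],
  [0, 0.05, -0.8, 0, 0, 0, -0.38],
  [0, 0, 0, 0, 0, 0, -0.38],
])

```text
time: 18.22
ee_pos: [0.4445, 0.0894, 0.0498]
eef_rot: [0.989, 0.146, 0.002, -0.0]
ft_force: [-0.8, -0.2, -0.7]
width: 0.0603
```

Run:
```python
from h import *
info()
```

```text
t 18.22 p [0.4445 0.0894 0.0498] yaw jaw -73.18987602285698 z [ 0.0032  0.0006 -1.    ] w 0.060275780228681124 F [-0.7771 -0.1531 -0.695 ] T [-0.1049  0.2448 -0.0113] j [-0.6408  0.1374  0.363   2.1073 -0.0615  0.9034 -1.5204]
```

Call:
send_rows([
  [-0.1, -0.1, -0.6, 0, 0, 0, -0.38],
  [0, 0, -0.6, 0, 0, 0, -0.38],
  [0, 0, -0.1, 0, 0, 0, -0.38],
])

```text
time: 18.47
ee_pos: [0.4448, 0.0863, 0.016]
eef_rot: [0.989, 0.147, 0.004, -0.001]
ft_force: [-0.1, 0.8, 0.7]
width: 0.06
```

Run:
```python
from h import *
info()
```

```text
t 18.47 p [0.4448 0.0863 0.016 ] yaw jaw -73.12155673327948 z [ 0.0082  0.003  -1.    ] w 0.05996419372357984 F [-0.0637  0.7938  0.657 ] T [-0.1045  0.2374  0.0197] j [-0.6263  0.1947  0.3598  2.1352 -0.0944  0.8175 -1.4848]
```

Call:
send_rows([
  [-0.1, 0, -0.2, 0, 0.05, 0, -0.38],
  [0, 0, 0, 0, 0, 0, 1],
  [0, 0, 0, 0, 0, 0, 1],
  [0, 0, 0, 0, 0, 0, 1],
  [0, 0, 0, 0, 0, 0, 1],
  [0, 0, 0, 0, 0, 0, 1],
  [0, 0, 0, 0, 0, 0, 1],
  [0, 0, 0, 0, 0, 0, 1],
], grip_force=25)

```text
time: 19.13
ee_pos: [0.4456, 0.0873, 0.0172]
eef_rot: [0.989, 0.147, 0.006, -0.003]
ft_force: [0.4, 0.6, -1.9]
width: 0.0339
```

Run:
```python
from h import *
info()
```

```text
t 19.13 p [0.4456 0.0873 0.0172] yaw jaw -73.09855451146935 z [ 0.0104  0.0069 -0.9999] w 0.03388103497572088 F [ 0.383   0.6094 -1.8847] T [-0.1674  0.1288 -0.0223] j [-0.6252  0.1922  0.3595  2.1344 -0.0975  0.8174 -1.4816]
```

Call:
send_rows([
  [0, 0, 0.3, 0, 0, 0, 1],
  [0, 0, 0.6, -0.03, 0.08, 0, 1],
  [0, 0, 0.8, 0, 0, 0, 1],
  [0, 0, 0.9, 0, 0, 0, 1],
  [0, 0, 0.9, 0, 0, 0, 1],
  [0, 0, 0.9, 0, 0, 0, 1],
  [0, 0, 0.5, 0, 0, 0, 1],
  [0, 0, 0, 0, 0, 0, 1],
])

```text
time: 19.8
ee_pos: [0.4419, 0.0845, 0.1732]
eef_rot: [0.989, 0.146, -0.001, -0.0]
ft_force: [1.2, 0.2, -1.0]
width: 0.0338
```

Run:
```python
from h import *
info();snap("wrist","w14")
```

```text
t 19.8 p [0.4419 0.0845 0.1732] yaw jaw -73.22211920503372 z [-0.0015  0.0001 -1.    ] w 0.03381938772784488 F [ 1.1578  0.2341 -1.0164] T [-0.0705  0.1237  0.0517] j [-0.6578 -0.0363  0.3633  1.9833  0.0133  1.1936 -1.5775]
```

View pics/w14.png

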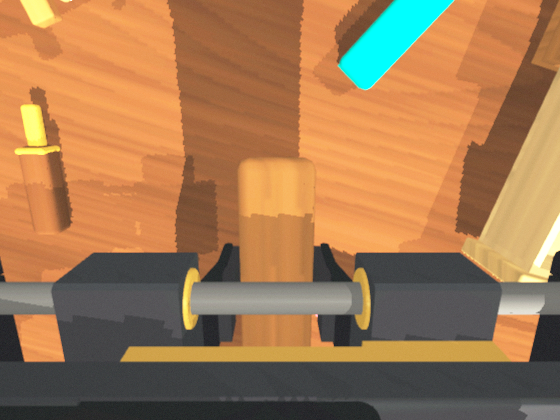

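Call:
send_rows([
  [0.15, -0.5, 0, 0, 0, -0.3, 1],
  [0.25, -0.9, 0, 0, 0, -0.33, 1],
  [0.25, -0.9, 0, 0, 0, -0.33, 1],
  [0.25, -0.9, 0, 0, 0, -0.33, 1],
  [0.25, -0.9, 0, 0, 0, -0.33, 1],
  [0.25, -0.9, 0, 0, 0, -0.33, 1],
  [0.25, -0.9, 0, 0, 0, -0.33, 1],
  [0.25, -0.9, 0, 0, 0, -0.33, 1],
  [0.25, -0.9, 0, 0, 0, -0.33, 1],
  [0.25, -0.7, 0, 0, 0, -0.33, 1],
])

```text
time: 20.68
ee_pos: [0.5062, -0.1796, 0.1602]
eef_rot: [1.0, -0.001, -0.009, 0.001]
ft_force: [-0.4, -0.5, -1.9]
width: 0.034
```

Run:
```python
from h import *
info();snap("wrist","w15")
```

```text
t 20.68 p [ 0.5062 -0.1796  0.1602] yaw jaw -90.10911033335789 z [-0.0189 -0.0017 -0.9998] w 0.03400950843112959 F [-0.3717 -0.5355 -1.8645] T [-0.0231  0.1149 -0.0387] j [-0.323   0.2189  0.6565  1.7919 -0.1347  1.1959 -1.1989]
```

View pics/w15.png

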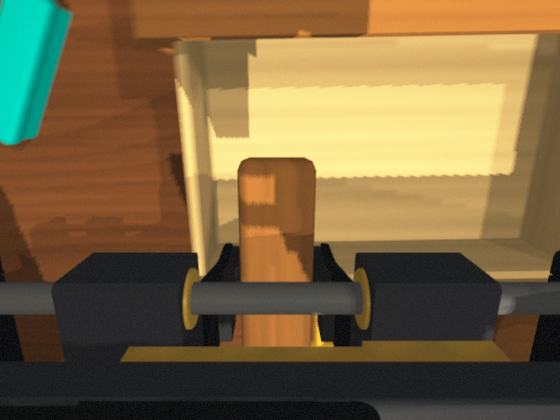

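Run:
```python
from h import *
np.set_printoptions(precision=4,suppress=True)
print("board edge",wplane("w15",300,36,.109),wplane("w15",150,38,.109))
print("left wall top",wplane("w15",178,50,.087),wplane("w15",200,270,.087))
print("wall inner",wplane("w15",197,60,.087))
print("front panel top inner",wplane("w15",470,272,.097),wplane("w15",470,279,.097))
print("floor front edge",wplane("w15",470,238,.022),"right floor",wplane("w15",525,100,.022),"left floor",wplane("w15",210,130,.022))
```

```text
board edge [ 0.6204 -0.1933  0.109 ] [ 0.6196 -0.1096  0.109 ]
left wall top [ 0.6164 -0.1191  0.087 ] [ 0.4657 -0.1228  0.087 ]
wall inner [ 0.6107 -0.1305  0.087 ]
front panel top inner [ 0.4685 -0.3186  0.097 ] [ 0.4629 -0.3195  0.097 ]
floor front edge [ 0.4648 -0.3593  0.022 ] right floor [ 0.5867 -0.3853  0.022 ] left floor [ 0.5633 -0.1241  0.022 ]
```

Call:
send_rows([
  [0.6, -0.2, 0, 0.02, -0.2, 0, 1],
  [0.5, -0.15, -0.3, 0, 0, 0, 1],
  [0, 0, -0.8, 0, 0, 0, 1],
  [0, 0, -0.8, 0, 0, 0, 1],
  [0, 0, -0.3, 0, 0, 0, 1],
  [0, 0, 0, 0, 0, 0, 1],
])

```text
time: 21.23
ee_pos: [0.5348, -0.203, 0.0843]
eef_rot: [1.0, -0.011, -0.006, 0.004]
ft_force: [-0.6, -0.7, -1.4]
width: 0.0336
```

Run:
```python
from h import *
info();snap("wrist","w16")
```

```text
t 21.23 p [ 0.5348 -0.203   0.0843] yaw jaw -91.21274926590878 z [-0.012  -0.0073 -0.9999] w 0.033631551558377645 F [-0.5787 -0.7307 -1.4356] T [-0.0351  0.2262 -0.0312] j [-0.244   0.3892  0.6341  1.7842 -0.2478  1.0605 -1.1136]
```

View pics/w16.png

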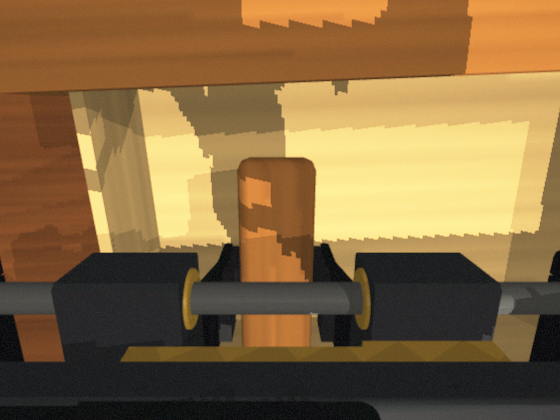

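Call:
send_rows([
  [0.35, 0, -0.1, 0, -0.15, 0.2, 1],
  [0.1, 0, -0.5, 0, 0, 0, 1],
  [0, 0, -0.5, 0, 0, 0, 1],
  [0, 0, -0.1, 0, 0, 0, 1],
  [0, 0, 0, 0, 0, 0, 1],
])

```text
time: 21.7
ee_pos: [0.5526, -0.2031, 0.0497]
eef_rot: [1.0, -0.0, 0.005, 0.004]
ft_force: [-0.3, 0.8, -1.5]
width: 0.0339
```

Run:
```python
from h import *
info()
```

```text
t 21.7 p [ 0.5526 -0.2031  0.0497] yaw jaw -90.02769005464742 z [ 0.0091 -0.0079 -0.9999] w 0.033875040896692146 F [-0.2544  0.8361 -1.5455] T [-0.0316  0.1608 -0.0173] j [-0.2151  0.4539  0.6027  1.7827 -0.2973  0.986  -1.0679]
```

Call:
send_rows([
  [-0.2, 0, -0.25, 0, 0, 0, 1],
  [0, 0, -0.15, 0, 0, 0, 1],
  [0, 0, 0, 0, 0, 0, 1],
])

```text
time: 21.95
ee_pos: [0.5478, -0.2034, 0.0387]
eef_rot: [1.0, 0.0, 0.006, 0.004]
ft_force: [0.1, 0.6, -0.8]
width: 0.0333
```

Run:
```python
from h import *
info()
```

```text
t 21.95 p [ 0.5478 -0.2034  0.0387] yaw jaw -90.00215952203298 z [ 0.0129 -0.0084 -0.9999] w 0.03328168310797675 F [ 0.0928  0.6302 -0.8166] T [-0.0429  0.124  -0.0184] j [-0.2111  0.4576  0.5981  1.8049 -0.3046  0.9572 -1.058 ]
```

Essentially at the floor; release and rise.

Call:
send_rows([
  [0, 0, 0, 0, 0, 0, -0.38],
  [0, 0, 0, 0, 0, 0, -0.38],
  [0, 0, 0, 0, 0, 0, -0.38],
  [0, 0, 0, 0, 0, 0, -0.38],
  [0, 0, 0, 0, 0, 0, -0.38],
  [0, 0, 0.5, 0, 0, 0, -0.38],
  [0, 0, 0.8, 0, 0, 0, -0.38],
  [-0.2, 0, 0.9, 0, 0, 0, -0.38],
  [-0.2, 0, 0.9, 0, 0, 0, -0.38],
  [-0.2, 0, 0.9, 0, 0, 0, -0.38],
])

```text
time: 22.78
ee_pos: [0.5261, -0.2022, 0.1579]
eef_rot: [1.0, 0.0, 0.002, 0.004]
ft_force: [-0.1, 0.0, 0.0]
width: 0.0602
```

Call:
send_rows([
  [-0.3, 0.3, 0.8, 0, 0, 0, -0.38],
  [-0.3, 0.6, 0.6, 0, 0, 0, -0.38],
  [-0.3, 0.8, 0, 0, 0, 0, -0.38],
  [-0.3, 0.9, 0, 0, 0, 0.3, -0.38],
  [-0.3, 0.9, 0, 0, 0, 0.3, -0.38],
  [-0.3, 0.9, 0, 0, 0, 0.3, -0.38],
])

```text
time: 23.28
ee_pos: [0.4714, -0.0746, 0.2099]
eef_rot: [0.999, 0.034, 0.009, 0.005]
ft_force: [0.3, 0.5, -0.6]
width: 0.06
```

Run:
```python
from h import *
info();snap("scene","c17")
import cv2
im=cv2.imread(f"pics/c17.png")[170:360,130:390];cv2.imwrite(f"pics/c17z.png",cv2.resize(im,None,fx=3,fy=3,interpolation=cv2.INTER_CUBIC))
```

```text
t 23.28 p [ 0.4714 -0.0746  0.2099] yaw jaw -86.12460363435562 z [ 0.0175 -0.0104 -0.9998] w 0.060029331747149195 F [ 0.3132  0.4747 -0.6273] T [-0.0336  0.1311  0.0117] j [-0.5093 -0.0305  0.5604  1.896   0.027   1.2535 -1.4602]
```

View pics/c17z.png

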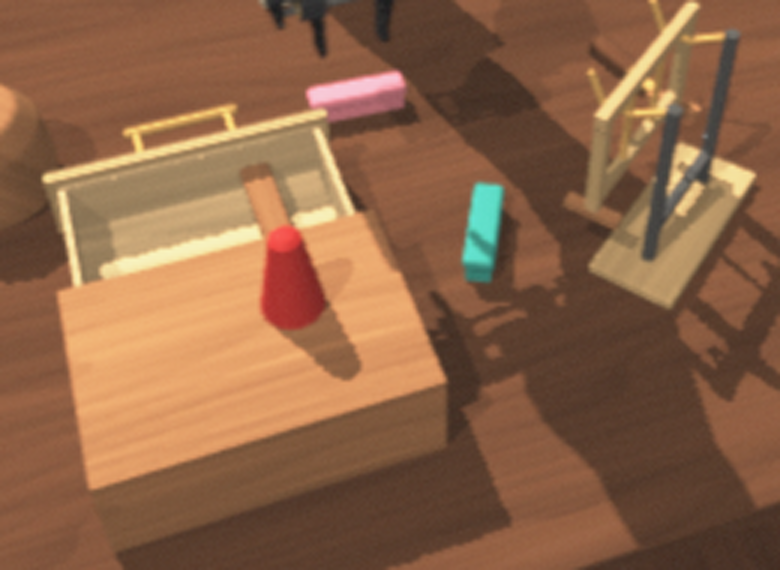

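Call:
send_rows([
  [-0.3, 0.85, 0, 0.04, 0.06, 0.2, -0.38],
  [-0.3, 0.9, 0, 0.04, 0.06, 0.2, -0.38],
  [-0.3, 0.9, 0, 0.04, 0.06, 0.2, -0.38],
  [-0.3, 0.9, 0, 0, 0, 0.2, -0.38],
  [-0.3, 0.9, 0, 0, 0, 0.2, -0.38],
  [-0.3, 0.9, 0, 0, 0, 0.2, -0.38],
  [-0.3, 0.9, 0, 0, 0, 0.2, -0.38],
  [-0.3, 0.9, 0, 0, 0, 0.2, -0.38],
  [-0.3, 0.9, 0, 0, 0, 0.2, -0.38],
  [-0.3, 0.9, 0, 0, 0, 0.2, -0.38],
])

```text
time: 24.17
ee_pos: [0.3751, 0.2072, 0.2123]
eef_rot: [0.992, 0.125, 0.003, -0.003]
ft_force: [1.2, 0.4, 0.7]
width: 0.0602
```

Run:
```python
from h import *
info();snap("wrist","w18")
```

```text
t 24.17 p [0.3751 0.2072 0.2123] yaw jaw -75.62044869161275 z [ 0.0055  0.007  -1.    ] w 0.06023844123031671 F [1.2331 0.3816 0.7238] T [-0.1062  0.0676  0.0069] j [-0.8018 -0.1162  0.1796  1.9731  0.019   1.2743 -1.9486]
```

View pics/w18.png

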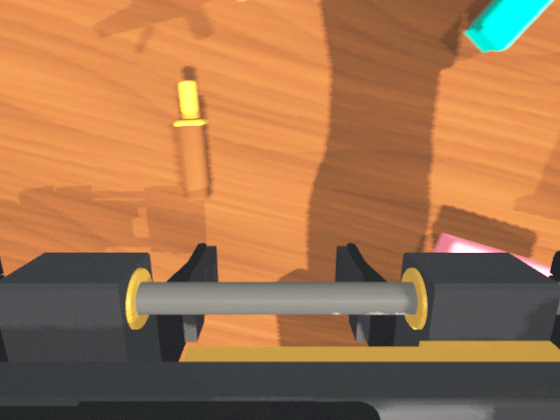

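Run:
```python
from h import *
np.set_printoptions(precision=4,suppress=True)
a=wplane("w18",188,80,.01);b=wplane("w18",196,198,.026);c=wplane("w18",191,124,.026);print("cr",a,c,b,np.linalg.norm(a-b),np.degrees(np.arctan2(*(a-b)[1::-1])),(b+c)/2)
print(wplane("w18",180,160,.026),wplane("w18",207,160,.026))
X=[.541,.293,.22]
```

```text
cr [0.456  0.3192 0.01  ] [0.4163 0.3048 0.026 ] [0.3441 0.286  0.026 ] 0.11780001549719865 16.535673258957253 [0.3802 0.2954 0.026 ]
[0.3788 0.3091 0.026 ] [0.3856 0.2827 0.026 ]
```

Call:
send_rows([
  [0.15, 0.8, 0, 0, 0, 0.1, -0.38],
  [0.1, 0.9, 0, 0, 0, 0.1, -0.38],
  [0.1, 0.9, -0.3, 0, 0, 0, -0.38],
  [0, 0.4, -0.8, 0, 0, 0, -0.38],
  [0, 0, -0.8, 0, 0, 0, -0.38],
  [0, 0, -0.8, 0, 0, 0, -0.38],
  [0, 0, 0, 0, 0, 0, -0.38],
])

```text
time: 24.8
ee_pos: [0.3831, 0.3103, 0.1304]
eef_rot: [0.99, 0.141, 0.005, -0.006]
ft_force: [-1.2, -1.2, -0.9]
width: 0.0601
```

Run:
```python
from h import *
info();snap("wrist","w19")
```

```text
t 24.8 p [0.3831 0.3103 0.1304] yaw jaw -73.83289534873283 z [ 0.0084  0.0139 -0.9999] w 0.060118628258315196 F [-1.2484 -1.1992 -0.8692] T [-0.0974  0.253   0.057 ] j [-0.876   0.105   0.1117  1.9375 -0.018   1.0841 -2.0454]
```

View pics/w19.png

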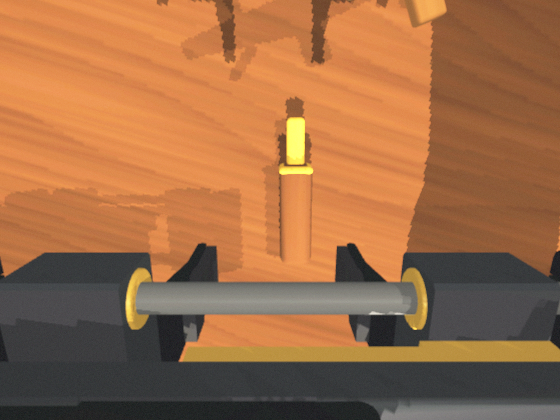

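Run:
```python
from h import *
np.set_printoptions(precision=4,suppress=True)
a=wplane("w19",295,119,.01);b=wplane("w19",295,262,.026);c=wplane("w19",295,170,.026);print("cr",a,c,b,np.linalg.norm(a-b),np.degrees(np.arctan2(*(a-b)[1::-1])),(b+c)/2)
print(wplane("w19",424,12,.077))
```

```text
cr [0.4545 0.3166 0.01  ] [0.4178 0.3061 0.026 ] [0.344  0.2836 0.026 ] 0.1164736255583315 16.60265966302017 [0.3809 0.2949 0.026 ]
[0.53   0.2669 0.077 ]
```

Call:
send_rows([
  [0.1, -0.45, 0, -0.16, 0.1, 0.1, -0.38],
  [0, 0, -0.8, 0, 0, 0, -0.38],
  [0, 0, -0.8, 0, 0, 0, -0.38],
  [0, 0, -0.8, 0, 0, 0, -0.38],
  [0, 0, -0.4, 0, 0, 0, -0.38],
  [0, 0, 0, 0, 0, 0, -0.38],
])

```text
time: 25.35
ee_pos: [0.3933, 0.2987, 0.0572]
eef_rot: [0.99, 0.143, 0.006, -0.004]
ft_force: [-0.2, -0.1, 0.4]
width: 0.0602
```

Run:
```python
from h import *
info()
```

```text
t 25.35 p [0.3933 0.2987 0.0572] yaw jaw -73.54123844977045 z [ 0.0114  0.0106 -0.9999] w 0.06015183080595932 F [-0.2337 -0.0752  0.4279] T [-0.0531  0.1979 -0.0375] j [-0.8537  0.2003  0.1219  2.0038 -0.0306  0.9236 -1.9997]
```

Call:
send_rows([
  [-0.2, -0.1, -0.6, -0.1, 0.1, 0, -0.38],
  [-0.1, 0, -0.6, 0, 0, 0, -0.38],
  [0, 0, -0.5, 0, 0, 0, -0.38],
  [0, 0, 0, 0, 0, 0, -0.38],
])

```text
time: 25.68
ee_pos: [0.389, 0.2981, 0.0131]
eef_rot: [0.99, 0.142, 0.005, -0.004]
ft_force: [-0.1, -0.7, 0.0]
width: 0.0601
```

Run:
```python
from h import *
info()
```

```text
t 25.68 p [0.389  0.2981 0.0131] yaw jaw -73.68231203054047 z [ 0.0099  0.0086 -0.9999] w 0.060080700108059513 F [-0.1177 -0.698   0.045 ] T [-0.0334  0.1517  0.0074] j [-0.8529  0.2643  0.1164  2.0393 -0.0408  0.8271 -1.9994]
```

Call:
send_rows([
  [-0.05, -0.05, -0.25, -0.05, 0.05, 0, -0.38],
  [0, 0, -0.04, 0, 0, 0, 1],
  [0, 0, -0.03, 0, 0, 0, 1],
  [0, 0, -0.03, 0, 0, 0, 1],
  [0, 0, 0, 0, 0, 0, 1],
  [0, 0, 0, 0, 0, 0, 1],
  [0, 0, 0, 0, 0, 0, 1],
  [0, 0, 0, 0, 0, 0, 1],
  [0, 0, 0, 0, 0, 0, 1],
  [0, 0, 0, 0, 0, 0, 1],
])

```text
time: 26.52
ee_pos: [0.3917, 0.2994, 0.0095]
eef_rot: [0.99, 0.141, 0.007, -0.004]
ft_force: [0.7, -1.2, -1.9]
width: 0.0255
```

Run:
```python
from h import *
info()
```

```text
t 26.52 p [0.3917 0.2994 0.0095] yaw jaw -73.75380238081239 z [ 0.0119  0.0104 -0.9999] w 0.02550084474776523 F [ 0.6574 -1.2474 -1.9315] T [-0.0858  0.119   0.0063] j [-0.8511  0.2739  0.1167  2.0365 -0.0427  0.8176 -1.9973]
```

Call:
send_rows([
  [0, 0, 0.3, 0, 0, 0, 1],
  [0, 0, 0.6, -0.06, 0.08, 0, 1],
  [0, 0, 0.8, 0, 0, 0, 1],
  [0, 0, 0.9, 0, 0, 0, 1],
  [0, 0, 0.9, 0, 0, 0, 1],
  [0, 0, 0.9, 0, 0, 0, 1],
  [0, 0, 0.9, 0, 0, 0, 1],
  [0, 0, 0.3, 0, 0, 0, 1],
])

```text
time: 27.18
ee_pos: [0.3879, 0.2955, 0.1855]
eef_rot: [0.99, 0.141, -0.001, 0.0]
ft_force: [0.2, 0.2, -1.9]
width: 0.0257
```

Run:
```python
from h import *
info();snap("wrist","w20")
```

```text
t 27.18 p [0.3879 0.2955 0.1855] yaw jaw -73.777794273337 z [-0.001  -0.0011 -1.    ] w 0.025694978754768217 F [ 0.2055  0.2476 -1.9395] T [-0.028   0.0685 -0.0251] j [-0.8668  0.0528  0.1263  1.8705 -0.0069  1.2203 -2.026 ]
```

View pics/w20.png

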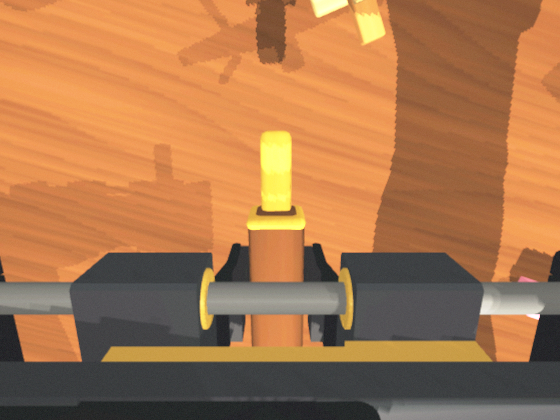

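Call:
send_rows([
  [0.05, -0.6, 0, 0, 0, -0.15, 1],
  [0.1, -0.9, 0, 0, 0, -0.15, 1],
  [0.1, -0.95, 0, 0, 0, -0.15, 1],
  [0.1, -0.95, 0, 0, 0, -0.15, 1],
  [0.1, -0.95, 0, 0, 0, -0.15, 1],
  [0.1, -0.95, 0, 0, 0, -0.15, 1],
  [0.15, -0.95, 0, 0, 0, -0.15, 1],
  [0.2, -0.95, 0, 0, 0, -0.15, 1],
  [0.2, -0.95, 0, 0, 0, -0.15, 1],
  [0.2, -0.95, 0, 0, 0, -0.15, 1],
])

```text
time: 28.07
ee_pos: [0.4198, 0.0157, 0.1764]
eef_rot: [0.997, 0.08, -0.005, 0.001]
ft_force: [1.3, -0.1, -0.9]
width: 0.0261
```

Run:
```python
from h import *
info()
```

```text
t 28.07 p [0.4198 0.0157 0.1764] yaw jaw -80.86854109669108 z [-0.0101 -0.0022 -0.9999] w 0.026093329430503322 F [ 1.3081 -0.0839 -0.9258] T [-0.0076  0.008  -0.005 ] j [-0.5921 -0.1146  0.4219  2.04    0.0504  1.217  -1.602 ]
```

Call:
send_rows([
  [0.3, -0.9, 0.05, 0, -0.1, -0.15, 1],
  [0.3, -0.9, 0.05, 0, 0, -0.15, 1],
  [0.3, -0.9, 0, 0, 0, -0.15, 1],
  [0.3, -0.9, 0, 0, 0, -0.15, 1],
  [0.3, -0.9, 0, 0, 0, -0.15, 1],
  [0.3, -0.9, 0, 0, 0, -0.15, 1],
  [0.3, -0.9, 0, 0, 0, -0.15, 1],
  [0.3, -0.9, 0, 0, 0, -0.15, 1],
  [0.3, -0.9, 0, 0, 0, -0.15, 1],
  [0.3, -0.9, 0, 0, 0, -0.15, 1],
])

```text
time: 28.9
ee_pos: [0.5048, -0.2682, 0.1681]
eef_rot: [1.0, 0.011, -0.007, 0.001]
ft_force: [0.9, 0.3, -0.8]
width: 0.0254
```

Call:
send_rows([
  [0.3, -0.9, 0, 0, 0, -0.15, 1],
  [0.3, -0.8, 0, 0, 0, -0.15, 1],
  [0.2, -0.4, 0, 0, 0, 0, 1],
  [0, 0, 0, 0, 0, 0, 1],
])

```text
time: 29.23
ee_pos: [0.5264, -0.3395, 0.1614]
eef_rot: [1.0, -0.005, -0.012, 0.002]
ft_force: [-0.8, -0.6, -1.0]
width: 0.0256
```

Run:
```python
from h import *
info();snap("wrist","w21")
```

```text
t 29.23 p [ 0.5264 -0.3395  0.1614] yaw jaw -90.61252293215162 z [-0.0232 -0.004  -0.9997] w 0.02557743624553879 F [-0.7518 -0.6295 -0.9702] T [-0.0628  0.2115  0.004 ] j [-0.0599  0.4619  0.7393  1.5534 -0.3024  1.2664 -0.8586]
```

View pics/w21.png

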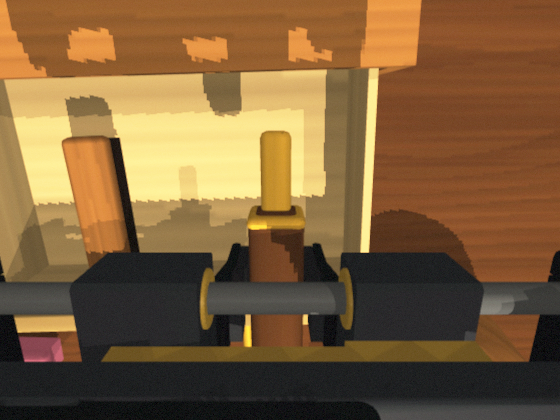

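Call:
send_rows([
  [0.5, 0.8, 0, 0.04, -0.27, 0.1, 1],
  [0, 0, -0.5, 0, 0, 0, 1],
  [0, 0, -0.8, 0, 0, 0, 1],
  [0, 0, -0.8, 0, 0, 0, 1],
  [0, 0, -0.5, 0, 0, 0, 1],
  [0, 0, 0, 0, 0, 0, 1],
])

```text
time: 29.78
ee_pos: [0.5388, -0.3063, 0.0768]
eef_rot: [1.0, 0.001, -0.001, -0.002]
ft_force: [-1.1, 0.0, -1.4]
width: 0.0257
```

Run:
```python
from h import *
info()
```

```text
t 29.78 p [ 0.5388 -0.3063  0.0768] yaw jaw -89.90891048533585 z [-0.003   0.0042 -1.    ] w 0.025696465534224635 F [-1.1013  0.0369 -1.4495] T [0.0266 0.2345 0.0296] j [-0.0791  0.5177  0.6866  1.6649 -0.3631  1.0947 -0.8554]
```

Call:
send_rows([
  [0, -0.1, -0.5, 0, 0, 0, 1],
  [0, 0, -0.5, 0, 0, 0, 1],
  [0, 0, -0.25, 0, 0, 0, 1],
  [0, 0, -0.1, 0, 0, 0, 1],
  [0, 0, 0, 0, 0, 0, 1],
])

```text
time: 30.2
ee_pos: [0.5385, -0.3044, 0.0362]
eef_rot: [1.0, 0.003, -0.002, -0.003]
ft_force: [0.4, 0.2, -1.3]
width: 0.0259
```

Run:
```python
from h import *
info()
```

```text
t 30.2 p [ 0.5385 -0.3044  0.0362] yaw jaw -89.66459667458753 z [-0.0037  0.0067 -1.    ] w 0.025948005384780263 F [ 0.4363  0.212  -1.2847] T [-0.0787  0.0945  0.0232] j [-0.0597  0.5655  0.659   1.6932 -0.3982  1.027  -0.8289]
```

Call:
send_rows([
  [0, 0, -0.15, 0, 0, 0, 1],
  [0, 0, -0.05, 0, 0, 0, 1],
  [0, 0, 0, 0, 0, 0, -0.38],
  [0, 0, 0, 0, 0, 0, -0.38],
  [0, 0, 0, 0, 0, 0, -0.38],
  [0, 0, 0, 0, 0, 0, -0.38],
  [0, 0, 0, 0, 0, 0, -0.38],
  [0, 0, 0, 0, 0, 0, -0.38],
  [0, 0, 0.5, 0, 0, 0, -0.38],
  [0, 0, 0.8, 0, 0, 0, -0.38],
])

```text
time: 31.03
ee_pos: [0.5384, -0.3039, 0.0699]
eef_rot: [1.0, 0.003, -0.002, -0.004]
ft_force: [0.9, -0.3, 0.9]
width: 0.0593
```

Call:
send_rows([
  [0, 0, 0.9, 0, 0, 0, -0.38],
  [-0.2, 0, 0.9, 0, 0, 0, -0.38],
  [-0.4, 0, 0.9, 0, 0, 0, -0.38],
  [-0.8, 0, 0.9, 0, 0, 0, 1],
  [-0.8, 0, 0.5, 0, 0, 0, 1],
  [0, 0, 0, 0, 0, 0, 1],
])

```text
time: 31.53
ee_pos: [0.4705, -0.305, 0.2011]
eef_rot: [1.0, 0.003, -0.001, -0.002]
ft_force: [-0.3, -0.5, 0.2]
width: 0.0473
```

Run:
```python
from h import *
info();snap("wrist","w22");snap("scene","c22");snap("side","s22")
```

```text
t 31.53 p [ 0.4705 -0.305   0.2011] yaw jaw -89.65331240878835 z [-0.0024  0.0049 -1.    ] w 0.04734375698829049 F [-0.317  -0.462   0.2487] T [-0.1085  0.115   0.011 ] j [-0.1706  0.249   0.7849  1.696  -0.1858  1.2773 -0.911 ]
```

View pics/w22.png

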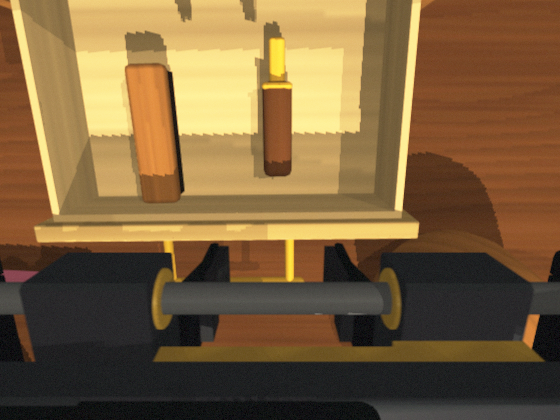

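View pics/c22.png

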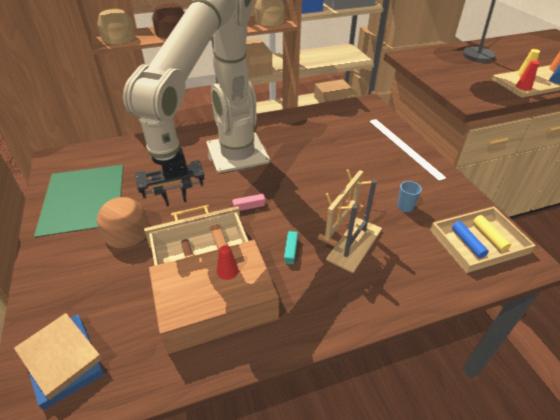

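View pics/s22.png

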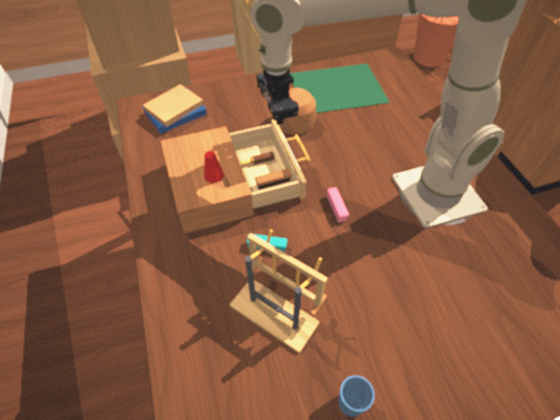

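Call:
send_rows([
  [-0.8, 0.3, 0, 0, 0, 0, 1],
  [-0.8, 0.3, 0, 0, 0, 0, 1],
  [-0.8, 0.3, 0, 0, 0, 0, 1],
  [-0.8, 0.3, 0, 0, 0, 0, 1],
  [-0.7, 0.3, 0, 0, 0, 0, 1],
  [0, 0, 0, 0, 0, 0, 1],
  [0, 0, 0, 0, 0, 0, 1],
])

```text
time: 32.27
ee_pos: [0.3554, -0.2511, 0.1899]
eef_rot: [1.0, 0.01, -0.01, -0.001]
ft_force: [0.0, 0.1, -0.1]
width: 0.0005
```

Run:
```python
from h import *
info();snap("wrist","w23")
```

```text
t 32.27 p [ 0.3554 -0.2511  0.1899] yaw jaw -88.84821186174881 z [-0.0192  0.0028 -0.9998] w 0.0005456442747487928 F [ 0.0176  0.06   -0.088 ] T [0.0015 0.0619 0.0325] j [-0.2793 -0.1251  0.7456  1.9959  0.0954  1.2577 -1.1194]
```

View pics/w23.png

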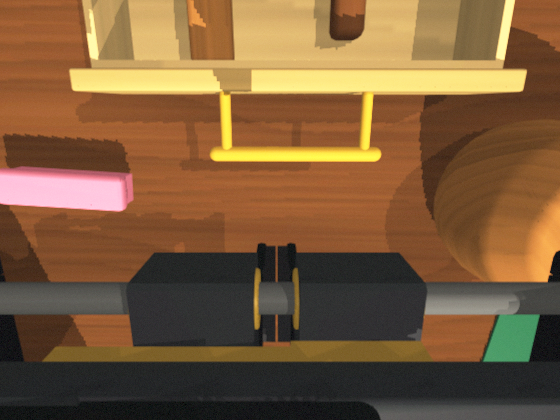

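Run:
```python
from h import *
np.set_printoptions(precision=4,suppress=True)
print(wplane("w23",215,155,.0895),wplane("w23",375,154,.0895),"hat left edge",wplane("w23",436,210,.06),wplane("w23",436,210,.12))
```

```text
[ 0.3957 -0.2039  0.0895] [ 0.3988 -0.3243  0.0895] hat left edge [ 0.3471 -0.391   0.06  ] [ 0.3649 -0.3621  0.12  ]
```

Call:
send_rows([
  [0, 0, -0.6, 0.03, -0.2, 0, 1],
  [0, 0, -0.8, 0, 0, 0, 1],
  [0, 0, -0.8, 0, 0, 0, 1],
  [0, 0, -0.8, 0, 0, 0, 1],
  [0, 0, -0.5, 0, 0, 0, 1],
  [0, 0, 0, 0, 0, 0, 1],
])

```text
time: 32.82
ee_pos: [0.3608, -0.2538, 0.0804]
eef_rot: [1.0, 0.011, -0.002, 0.001]
ft_force: [-1.6, 0.3, -0.1]
width: 0.0004
```

Run:
```python
from h import *
info()
```

```text
t 32.82 p [ 0.3608 -0.2538  0.0804] yaw jaw -88.75588428460108 z [-0.0033 -0.0029 -1.    ] w 0.000433476089222015 F [-1.5854  0.2677 -0.0642] T [-0.0179  0.1786  0.007 ] j [-0.2688  0.0615  0.8087  2.1242 -0.0487  0.9768 -0.9828]
```

Call:
send_rows([
  [0, 0, -0.4, 0, 0, 0, 1],
  [0.4, 0, 0, 0, 0, 0, 1],
  [0.4, -0.02, 0, 0, 0, 0, 1],
  [0.5, -0.02, 0, 0, 0, 0, 1],
  [0.5, 0, 0, 0, 0, 0, 1],
  [0.5, 0, 0, 0, 0, 0, 1],
  [0.5, 0, 0, 0, 0, 0, 1],
  [0.5, 0, 0, 0, 0, 0, 1],
])

```text
time: 33.48
ee_pos: [0.4639, -0.2559, 0.067]
eef_rot: [1.0, 0.011, -0.01, 0.002]
ft_force: [-1.7, 0.6, 2.0]
width: 0.0002
```

Run:
```python
from h import *
info()
```

```text
t 33.48 p [ 0.4639 -0.2559  0.067 ] yaw jaw -88.74000773266607 z [-0.0195 -0.0045 -0.9998] w 0.00024198920103505096 F [-1.6799  0.6281  2.025 ] T [0.1651 0.5139 0.0638] j [-0.2253  0.3454  0.7451  1.906  -0.2592  1.0079 -0.9154]
```

Call:
send_rows([
  [0.5, 0, 0, 0, -0.1, 0, 1],
  [0.5, 0, 0, 0, 0, 0, 1],
  [0.4, 0, 0, 0, 0, 0, 1],
  [0.3, 0, 0, 0, 0, 0, 1],
  [0.2, 0, 0, 0, 0, 0, 1],
  [0.1, 0, 0, 0, 0, 0, 1],
])

```text
time: 33.98
ee_pos: [0.5331, -0.2546, 0.0666]
eef_rot: [1.0, 0.015, -0.009, 0.003]
ft_force: [-1.1, 0.4, 0.6]
width: 0.0004
```

Run:
```python
from h import *
info()
```

```text
t 33.98 p [ 0.5331 -0.2546  0.0666] yaw jaw -88.32984323556565 z [-0.0175 -0.0071 -0.9998] w 0.0003788145392405094 F [-1.1281  0.4212  0.6366] T [ 0.014   0.2916 -0.0361] j [-0.1937  0.4771  0.7009  1.7461 -0.3308  1.0566 -0.9211]
```

Push until the force shows the stop.

Call:
send_rows([
  [0.1, 0, 0, 0, 0, 0, 1],
  [0.1, 0, 0, 0, 0, 0, 1],
  [0.1, 0, 0, 0, 0, 0, 1],
])

```text
time: 34.23
ee_pos: [0.5427, -0.2545, 0.0665]
eef_rot: [1.0, 0.015, -0.01, 0.003]
ft_force: [-1.2, 1.0, 0.6]
width: 0.0005
```

Call:
send_rows([
  [0.08, 0, 0, 0, 0, 0, 1],
  [0.08, 0, 0, 0, 0, 0, 1],
])

```text
time: 34.4
ee_pos: [0.5448, -0.2545, 0.0662]
eef_rot: [1.0, 0.014, -0.013, 0.002]
ft_force: [-18.0, 3.4, 13.4]
width: 0.0004
```

Run:
```python
from h import *
info();snap("wrist","w24");snap("side","s24")
import cv2
im=cv2.imread("pics/s24.png")[100:250,150:320];cv2.imwrite("pics/s24z.png",cv2.resize(im,None,fx=4,fy=4,interpolation=cv2.INTER_CUBIC))
```

```text
t 34.4 p [ 0.5448 -0.2545  0.0662] yaw jaw -88.3713496351749 z [-0.0251 -0.0053 -0.9997] w 0.00038671132449427057 F [-17.9698   3.4178  13.401 ] T [0.8323 4.0052 0.0025] j [-0.1856  0.5057  0.6938  1.7094 -0.3416  1.0764 -0.9254]
```

View pics/w24.png

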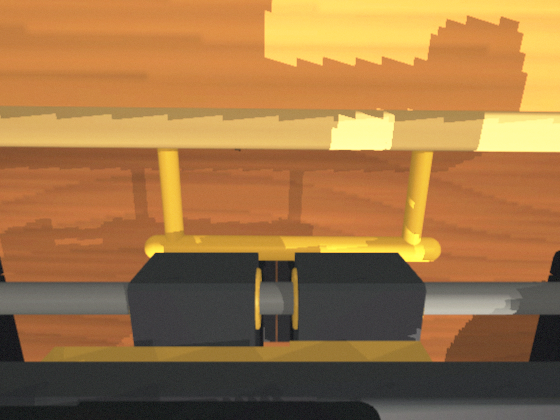

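View pics/s24z.png

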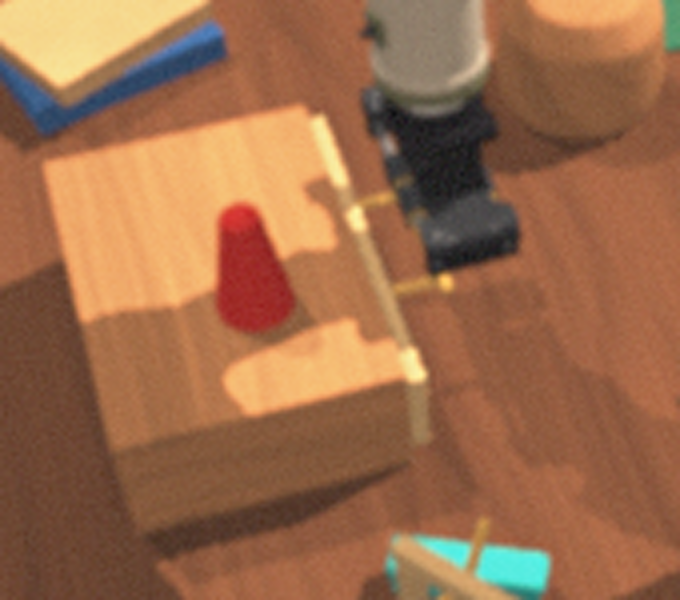

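Call:
send_rows([
  [-0.5, 0, 0, 0, 0, 0, 1],
  [-0.8, 0, 0.2, 0, 0, 0, 1],
  [-0.8, 0, 0.8, 0, 0, 0, 1],
  [-0.5, 0, 0.9, 0, 0, 0, 1],
  [0, 0, 0.9, 0, 0, 0, 1],
  [-0.5, 0, 0.9, 0, 0, 0, 1],
  [-0.5, 0, 0.9, 0, 0, 0, 1],
  [-0.5, 0, 0.5, 0, 0, 0, 1],
  [0, 0, 0, 0, 0, 0, 1],
])

```text
time: 35.25
ee_pos: [0.4136, -0.2554, 0.2241]
eef_rot: [1.0, 0.012, -0.013, 0.001]
ft_force: [0.5, 0.4, -0.1]
width: 0.0002
```

Run:
```python
from h import *
info();snap("wrist","w25");snap("side","s25");snap("scene","c25")
import cv2
a=cv2.imread("pics/c25.png");b=cv2.imread("pics/s25.png")
cv2.imwrite("pics/c25z.png",cv2.resize(a[180:300,140:300],None,fx=5,fy=5,interpolation=cv2.INTER_CUBIC))
cv2.imwrite("pics/c25y.png",cv2.resize(a[160:280,270:430],None,fx=5,fy=5,interpolation=cv2.INTER_CUBIC))
```

```text
t 35.25 p [ 0.4136 -0.2554  0.2241] yaw jaw -88.59877411733679 z [-0.0264 -0.0027 -0.9996] w 0.00019472632641262175 F [ 0.5456  0.369  -0.111 ] T [-0.082   0.1312  0.0071] j [-0.3489  0.0135  0.8183  1.8326  0.0047  1.3221 -1.0781]
```

View pics/w25.png

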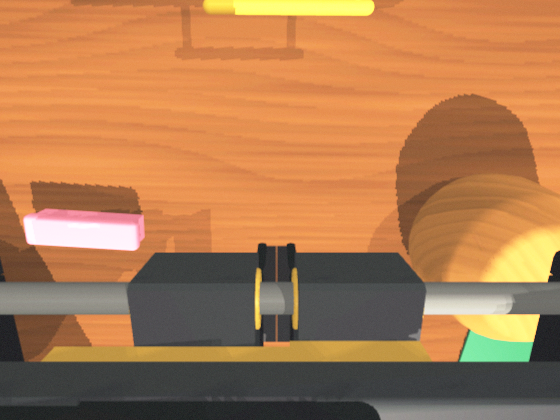

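View pics/c25z.png

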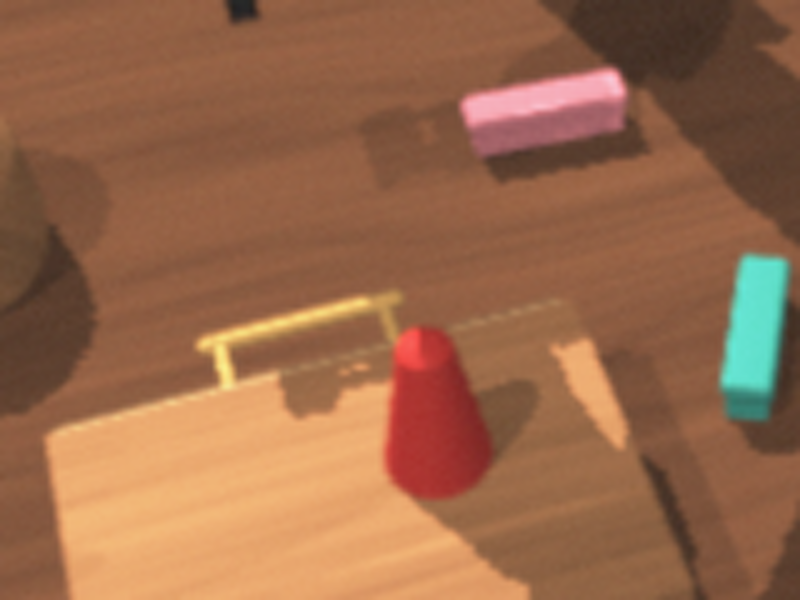

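View pics/c25y.png

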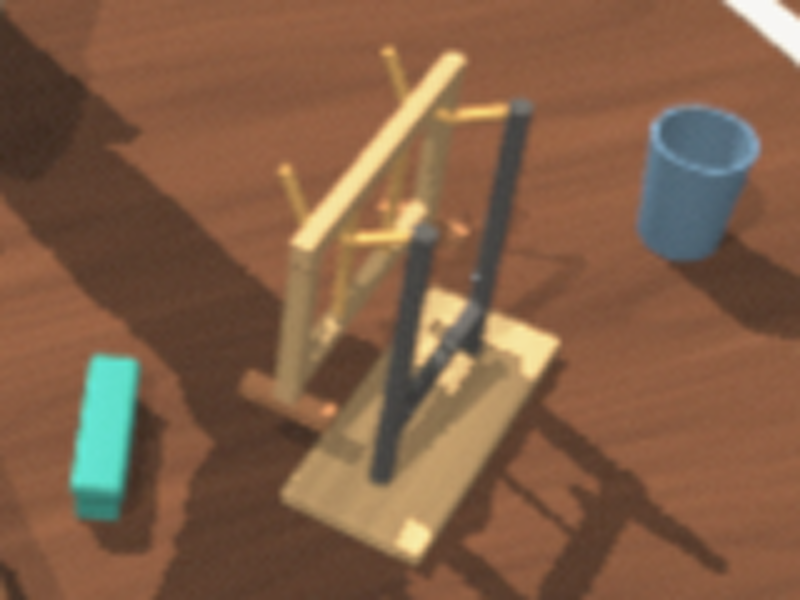

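View pics/s25.png

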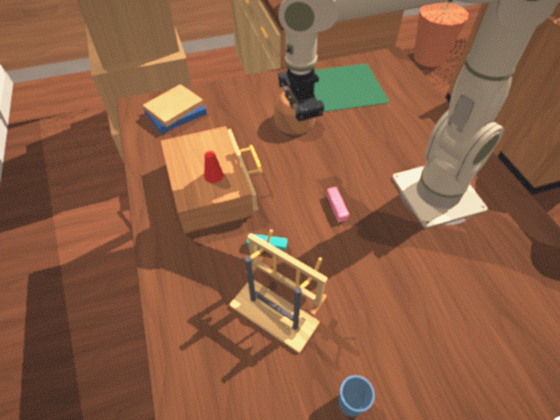

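Run:
```python
from h import *
np.set_printoptions(precision=4,suppress=True)
print("handle",wplane("w25",206,6,.0895),wplane("w25",373,7,.0895))
# frame bar top ends (scene c25y crop: +270,+160, /5), z=.227
a=plane("scene",(270+456/5,160+57/5),.227);b=plane("scene",(270+303/5,160+242/5),.227)
m=(a+b)/2;print("bar",a,b,m,np.linalg.norm(a-b),"yaw",np.degrees(np.arctan2(-(a-b)[0],(a-b)[1])))
info()
r.close_job()
```

```text
handle [ 0.56   -0.1992  0.0895] [ 0.5624 -0.3253  0.0895]
bar [0.5456 0.2917 0.227 ] [0.6756 0.1237 0.227 ] [0.6106 0.2077 0.227 ] 0.21245436221853128 yaw 37.724184062432606
t 35.4 p [ 0.415  -0.2534  0.2208] yaw jaw -88.415280488353 z [-0.0302 -0.0026 -0.9995] w 0.0006897680255146855 F [ 0.3231 -0.4349 -0.6834] T [-0.0834  0.1462 -0.0027] j [-0.3485  0.0218  0.8157  1.8341  0.0001  1.3184 -1.0759]
the job is handed in; nothing more can be done
```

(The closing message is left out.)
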